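# Load the photometer accessory case in layers

### The job

Load the accessory case in layers: first lay the metal filter bar and the round reference disc flat in their own nests on the floor of the case's well. Then slide the black cuvette plate, which is parked on the case's deck, across over them until it drops level onto its ledges against the end wall; do not lift the plate off the case. Leave the glassware and the other loose things where they stand.

Things in the scene. Friction and masses are not known exactly. Their poses are not given: they have to be found in the camera images.
- case: Grey case fixed to the table, 150 mm (x) by 297 mm (y). Origin: centre of underside, on the table; z up. y -148.5 to -2.5: solid parking deck, 41 mm high, open at its -y end. y -2.5 to 140.5: well, 112 mm wide, floor 6 mm high, with a ledge (11 mm wide, 36 mm high) along each x side. End wall (y 140.5 to 148.5) and side rims (|x| 67 to 75, full length) are 52 mm high.
- bar_nest (a point): Centre of the bar's nest on the well floor (case x 0, y 34.5, z 6 mm), axes as the case's. The bar lies along x with 3 mm play each way between studs 6 mm tall: end studs at |x| 48 to 56, side studs at |x| 30 to 44 mm, so its middle is free for fingers: 25 mm to the deck's wall and 25 mm to the disc.
- disc_nest (a point): Centre of the disc's nest on the well floor (case x 0, y 101.5, z 6 mm), axes as the case's. Four round studs 6 mm tall on the diagonals leave about 3 mm play. Beside the disc 26 mm is free on both x sides, but only 9 mm towards the end wall.
- plate_seat (a point): Where the centre of the plate's underside comes to lie (case x 0, y 69, z 36 mm), level on both ledges, 5 mm below the deck; 2 mm play each way.
- plate: Loose black plate, 130 mm (x) by 139 mm (y), 12 mm thick, 4 by 4 grey marks, 0.15 to 0.31 kg. Origin: centre of underside. Starts on the deck, axes along the case's, centre at case y -98 to -76, so may overhang the -y end. Rims guide it. Pushed to case +y by its -y edge it tips nose-down when half over the well (that edge rises up to 5 mm) and drops level at the end. Slides with 1 to 3 N.
- bar: Loose aluminium filter bar, 90 mm (its x) by 24 mm by 24 mm tall, four small dark windows in its top, about 0.14 kg. Origin: centre of its underside. It lies on the table to the left or right of the case. Either end may lead.
- disc: Loose round aluminium reference disc with a white face, 60 mm diameter, 24 mm tall, about 0.17 kg, upright on the table on the other side of the case. Origin: centre of its underside; its yaw does not matter.
- flask: Bystander: conical glass flask, 68 mm wide, 110 mm tall. Origin: centre of its underside.
- beaker: Bystander: glass beaker, 68 mm wide, 90 mm tall. Origin: centre of its underside.
- washbottle: Bystander: white plastic bottle, 66 mm wide, 160 mm tall. Origin: centre of its underside.
- jar: Bystander: amber jar with black cap, 60 mm wide, 70 mm tall. Origin: centre of its underside.
- brush: Bystander: small wooden-handled brush, 160 mm long, lying on the table, handle to its -x. Origin: on its underside.
There are look-alikes about, which are no part of the job. Several things look just like the disc: the one meant starts farthest from the robot's base.

How it is judged:
By the outcome, as a careful person would: the job done as asked, in the order asked, and still so for the second after the job is handed in, with the robot touching nothing.
It also fails if it takes over 72 s, if anything falls off the work surface, if the arm or the gripper's body presses on something with over 40 N, if the wrist force passes 120 N, or if a joint passes its speed limit or range.

### The arm

A 6-joint arm with a two-finger parallel gripper is mounted at the origin on the work surface. World frame = base frame: x ahead of the robot, y to its left, z up, the work surface at z = 0. Lengths are in mm, angles in rad, forces in N, time in s.
With the tool pointing down it reaches from about 350 to 975 mm from the base axis. Payload 7.1 kg.
Tool frame: the origin (TCP) lies at the very end of the fingers, on their centre line; the grasp point (between the pads) lies 19 mm behind it; y points along the fingers, x is the direction in which the jaws open and shut, and the axes are right-handed (so a half turn about y gives the same grasp; the last joint's range is limited). The gripper opens to 88 mm and grips with 3 to 60 N. Pads are 20 mm wide; open, the fingers measure 115 mm over their backs; the gripper's body (75 mm by 178 mm) begins 61 mm behind the grasp point.
Start: joints at [1.186, 0.423, 1.63, -0, 1.089, -0.019], TCP at [223.528, 583.644, 197.575] pointing down, gripper open.
Joint ranges: [-3, 3], [-0.9, 2.11], [0.09, 2.58], [-1.31, 4.45], [0.11, 2.69], [-2.54, 2.54]. Speed limits (rad/s): [2.39, 2.39, 3.01, 3.14, 3.14, 3.14].

### API

Orientations are given as a rotation vector (axis times angle).
In Python, from workcell import ctrl gives the robot as it stands. The module is installed in compiled form; this text tells all that it offers.
- The arm moves only by the tool jog_arm, never from a script. Its argument "steps" is a list of rows, each an object with "turn": the turn, a rotation vector about the world's x, y, z scaled (see below), a list of three; "dp": the shift along the world's x, y, z scaled (see below), a list of three; "claw": the opening, from 0 (shut) to 1 (fully open). In form: [{"turn": [wx, wy, wz], "dp": [x, y, z], "claw": claw}, ...]. A call has 1 to 12 rows; each row is the pose to reach, as a shift and turn from the pose measured when the call began, turning the shorter way round; what a row does not reach only later rows make up. The controller multiplies each number of a shift by 80 mm and each number of a turn by pi rad. A row lasts 1/12 s, in which the tool goes at most 41.7 mm and 7.16 degrees, less where a joint would pass 70% of its speed; a pose out of reach is approached as far as the arm can. A call with a number of a shift or a turn outside -1 to 1 is refused whole. A call with a gripper value outside its range is refused whole. The fingers move at their own pace and stop on an object; the grip force is fixed at half the most. Time passes only in rows, so rows that repeat a pose let the fingers close. It gives the time, the measured TCP pose, the force and the opening at its end, in the units of the state.
- ctrl.get_obs(): the state, without advancing time (a new reading comes with each control period).
- ctrl.get_image(name): name is "scene" or "top" or "wrist"; returns a dict with "img" (400x640x3 uint8, red, green, blue), "range_z" (400x640 float32, mm along the optical axis (not along the pixel's ray), 0 where there is no reading), "fovy" (degrees; the focal length in pixels is half the picture's height over the tangent of half this angle, whatever the lens; pixels are square), "cx", "cy" (the principal point, pixels), "dist_coeffs" ([k1, k2, p1, p2, k3] as OpenCV has them; the pictures are not rectified), "camera_from_world" (4x4, takes a point from world to camera coordinates); the wrist camera has in their place "hand_eye" (4x4, takes a point from camera to tool coordinates, whose origin is the TCP and whose axes are the tool frame's). Camera axes: x right, y down, z forward; pixel columns grow to the right and rows downward; lengths in mm; the calibration is good to about 2 mm. A picture is of the moment at which its call begins: read the wrist's pose just before it.
- ctrl.close_job(): hands the job in, once; it reports no verdict.
The state is a dict: "t": time; "qpos": joint angles; "qvel": joint speeds; "joint_torque": joint torques, N m; "ee_pos": TCP position; "orientation": TCP orientation; "ft_force": force on the tool from outside, world axes, zero at the start; "moment": the same for the moment, N m; "width": finger opening in mm.
Only numpy, scipy, OpenCV 4.12 (cv2) and the standard library are available. Lean on these libraries where they do the work, as an engineer would, in place of code of your own. Each camera call takes 0.05 s, during which the arm holds its last target.

## Working session

There is one attempt and no reset: what is moved stays moved. The work goes in short steps, Python scripts to look and compute and a tool call to move; the robot and the scene stay as the last step left them, time stands still between calls to the robot, and variables do not carry over. Pictures are saved under pics/ and viewed, and the job is handed in when it is done.

Besides the shell and the picture viewer there is one more tool, called after "Request:" by a JSON object that holds its "name" and its "arguments". jog_arm: Moves the arm, as the interface text tells. Its arguments: {"type":"object","properties":{"steps":{"type":"array","items":{"type":"object","properties":{"turn":{"type":"array","items":{"type":"number"}},"dp":{"type":"array","items":{"type":"number"}},"claw":{"type":"number"}}}}},"required":["steps"]}

```bash
mkdir -p pics; cat > h.py <<'E'
import numpy as np, cv2
from workcell import ctrl
from scipy.spatial.transform import Rotation as R
def K(d):
    h=d["img"].shape[0]; f=h/2/np.tan(np.radians(d["fovy"])/2)
    return np.array([[f,0,d["cx"]],[0,f,d["cy"]],[0,0,1.]])
def w2c(d,obs=None):
    if "camera_from_world" in d: return np.array(d["camera_from_world"])
    T=np.eye(4); T[:3,:3]=R.from_rotvec(obs["orientation"]).as_matrix(); T[:3,3]=obs["ee_pos"]
    return np.linalg.inv(T@np.array(d["hand_eye"]))
def cast(d,uv,z,obs=None):
    M=np.linalg.inv(w2c(d,obs)); uv=np.array(uv,float).reshape(-1,1,2)
    n=cv2.undistortPoints(uv,K(d),np.array(d["dist_coeffs"],float)).reshape(-1,2)
    r=np.c_[n,np.ones(len(n))]@M[:3,:3].T; o=M[:3,3]
    return o+r*((z-o[2])/r[:,2])[:,None]
def proj(d,P,obs=None):
    M=w2c(d,obs); P=np.array(P,float).reshape(-1,3)@M[:3,:3].T+M[:3,3]
    return cv2.projectPoints(P,np.zeros(3),np.zeros(3),K(d),np.array(d["dist_coeffs"],float))[0].reshape(-1,2)
def cloud(d,obs=None):
    M=np.linalg.inv(w2c(d,obs)); h,w=d["range_z"].shape
    u,v=np.meshgrid(np.arange(w),np.arange(h)); uv=np.stack([u,v],-1).reshape(-1,1,2).astype(float)
    n=cv2.undistortPoints(uv,K(d),np.array(d["dist_coeffs"],float)).reshape(-1,2)
    z=d["range_z"].reshape(-1,1); P=np.c_[n,np.ones(len(n))]*z
    P=P@M[:3,:3].T+M[:3,3]; P[z[:,0]==0]=np.nan
    return P.reshape(h,w,3)
def snap(name,fn):
    o=ctrl.get_obs(); d=ctrl.get_image(name); cv2.imwrite("pics/"+fn,d["img"][:,:,::-1])
    np.save("pics/"+fn+".npy",np.array([d,o],dtype=object),allow_pickle=True); return d,o
def load(fn):
    return tuple(np.load("pics/"+fn+".npy",allow_pickle=True))
E
python3 - <<'E'
from h import *
for n in("scene","top"):
    d,o=snap(n,n+"0.png")
    print(n,d["fovy"],d["cx"],d["cy"],d["dist_coeffs"],np.linalg.inv(w2c(d))[:3,3])
print({k:np.round(v,3) for k,v in o.items()})
E
```

```text
scene 46.47599160603389 323.9430273152053 206.2152235058445 [-0.12442975  0.          0.          0.          0.        ] [1196.69505577 -902.51530483  925.76707038]
top 43.96584126415189 312.5542046516364 201.25707853233575 [-0.03173051  0.          0.          0.          0.        ] [ 296.87473959   -3.82761772 1517.62602405]
{'t': np.float64(0.05), 'qpos': array([ 1.186,  0.424,  1.631,  0.   ,  1.089, -0.019]), 'qvel': array([-0.001, -0.   ,  0.   ,  0.001,  0.001, -0.001]), 'joint_torque': array([-0.0000e+00, -5.4608e+01, -2.7461e+01,  6.5000e-02,  1.9000e-02,
       -0.0000e+00]), 'ee_pos': array([223.291, 583.094, 196.796]), 'orientation': array([-1.361, -0.935,  0.937]), 'ft_force': array([-0.407,  0.446,  0.337]), 'moment': array([-0.094,  0.001,  0.048]), 'width': np.float64(87.967)}
```

View pics/scene0.png

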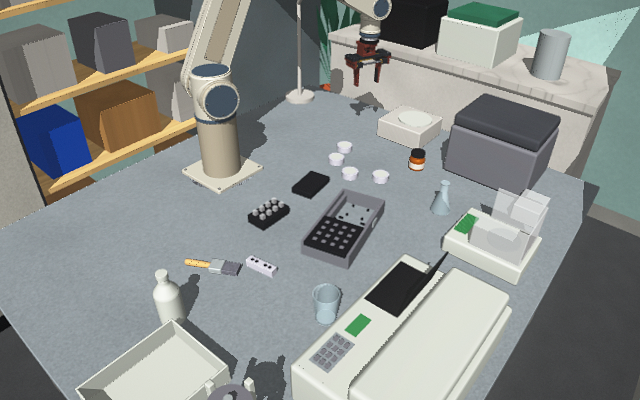

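View pics/top0.png

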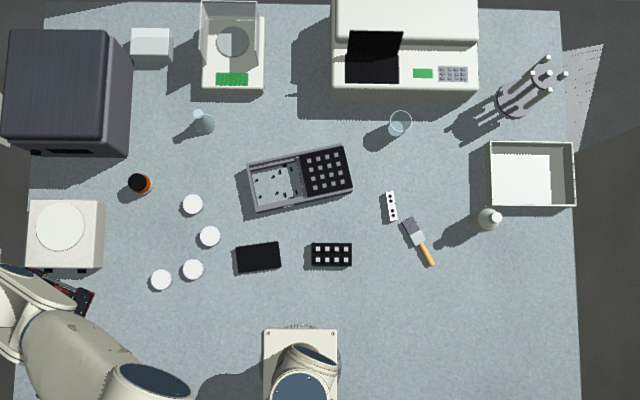

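```bash
cat > m.py <<'E'
from h import *
d,o=load("top0.png"); P=cloud(d)
g=cv2.cvtColor(d["img"],cv2.COLOR_RGB2GRAY)
hsv=cv2.cvtColor(d["img"],cv2.COLOR_RGB2HSV)
m=((hsv[...,2]>215)&(hsv[...,1]<30)).astype(np.uint8)
n,l,s,c=cv2.connectedComponentsWithStats(m)
for i in range(1,n):
    if 60<s[i,4]<900:
        p=cast(d,c[i],24)[0]; print(s[i],c[i].round(1),p.round(1),"dist",np.hypot(*p[:2]).round(1), "medz",np.nanmedian(P[l==i][:,2]).round(1))
m=((P[...,2]>42)&(P[...,2]<60)).astype(np.uint8)
n,l,s,c=cv2.connectedComponentsWithStats(m)
for i in range(1,n):
    if s[i,4]>60: print(s[i],c[i].round(1),cv2.minAreaRect(np.argwhere(l==i)[:,::-1].astype(np.float32)))
s=cv2.resize(d["img"][120:290,130:450],None,fx=2.5,fy=2.5,interpolation=cv2.INTER_CUBIC)
cv2.imwrite("pics/top0c.png",s[:,:,::-1])
E
python3 m.py
```

```text
[132  28  37  18 357] [150.4  32.5] [1025.7  488.7   24. ] dist 1136.1 medz 60.6
[334  49  13   8  81] [339.4  51.8] [ 970.5 -113.4   24. ] dist 977.1 medz 131.9
[490 141  83   5 102] [532.7 141.5] [ 688.5 -722.1   24. ] dist 997.8 medz 60.6
[386 190  12  31 175] [391.5 205.3] [ 481.2 -273.6   24. ] dist 553.5 medz 22.9
[183 194  20  20 297] [192.3 203.4] [479.5 331.6  24. ] dist 583.0 medz 23.6
[489 209  13  15  94] [496.  216.1] [ 451.7 -595.7   24. ] dist 747.6 medz 159.3
[200 226  20  20 310] [209.6 235.4] [383.2 275.7  24. ] dist 472.1 medz 23.1
[183 259  20  20 308] [192.5 268.6] [283.7 323.   24. ] dist 429.9 medz 22.8
[151 269  20  20 311] [160.7 278.7] [252.8 416.4  24. ] dist 487.1 medz 23.0
[  0 287  11  39 241] [  3.3 305.6] [167.2 880.7  24. ] dist 896.5 medz 563.7
[ 36 296  32  12 101] [ 50.3 302.7] [178.1 740.6  24. ] dist 761.7 medz 631.9
[ 27 303  11  13  81] [ 31.2 309.2] [158.2 796.4  24. ] dist 812.0 medz 628.4
[307 364  27  10  69] [320.  368.8] [ -3.2 -59.3  24. ] dist 59.4 medz 371.4
[271 369  66  31 378] [318.7 383. ] [-43.3 -56.1  24. ] dist 70.9 medz 378.0
[
[... 760 characters left out ...]
51697540283)
[195 113  16  15  69] [203.9 121.8] ((202.75003051757812, 121.25001525878906), (11.31370735168457, 14.849241256713867), 45.0)
[487 141  46  66 280] [496.4 164.5] ((509.5, 173.5), (65.0, 45.0), 90.0)
[ 246  143  107   70 2734] [315.4 173.4] ((299.2145080566406, 177.52850341796875), (50.64162063598633, 100.17562103271484), 77.7748794555664)
[557 142  20  66 284] [571.2 173.7] ((569.0388793945312, 174.26852416992188), (65.34736633300781, 14.844416618347168), 81.74057006835938)
[ 95 202   7  66 160] [ 97.8 234.5] ((97.96460723876953, 234.53097534179688), (3.5920259952545166, 65.18862915039062), 3.814074993133545)
[495 204  67   3 121] [526.2 205.3] ((528.0, 205.0), (66.0, 2.0), 0.0)
```

```bash
sleep 1
```

```text
(no output)
```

View pics/top0c.png

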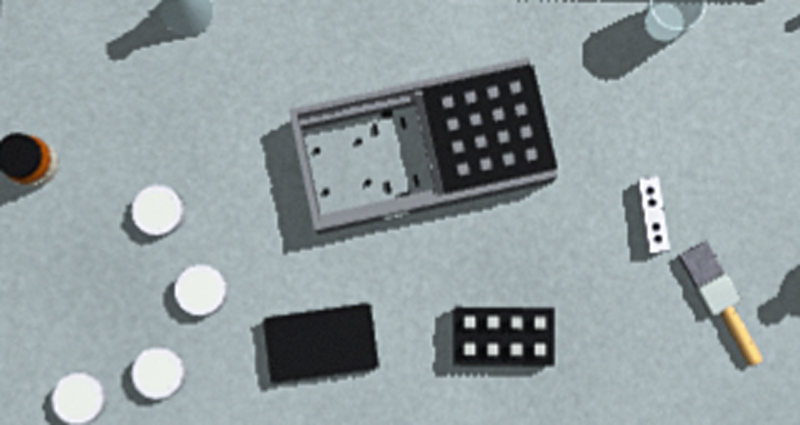

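```bash
cat > m2.py <<'E'
from h import *
d,o=load("top0.png"); P=cloud(d)
m=((P[...,2]>44)&(P[...,2]<60)).astype(np.uint8); m[:, :235]=0; m[:,365:]=0; m[:135]=0; m[225:]=0
print(m.sum())
n,l,s,c=cv2.connectedComponentsWithStats(m)
i=1+np.argmax(s[1:,4]); 
uv=np.argwhere(l==i)[:,::-1]
p=cast(d,uv,52)[:,:2].astype(np.float32)
r=cv2.minAreaRect(p); print(r); print(cv2.boxPoints(r))
# bar
hsv=cv2.cvtColor(d["img"],cv2.COLOR_RGB2HSV)
m=((P[...,2]>12)&(P[...,2]<30)).astype(np.uint8); m[:,:370]=0;m[:,402:]=0;m[:180]=0;m[230:]=0
p=cast(d,np.argwhere(m)[:,::-1],24)[:,:2].astype(np.float32); print("bar",cv2.minAreaRect(p))
dd,oo=snap("wrist","w0.png"); print(np.round(dd["hand_eye"],3),dd["fovy"],dd["dist_coeffs"])
print(R.from_rotvec(oo["orientation"]).as_matrix().round(3))
E
python3 m2.py
```

```text
2682
((558.989013671875, 8.278839111328125), (153.94578552246094, 299.92333984375), 13.40445327758789)
[[ 449.3484   136.3111 ]
 [ 518.8777  -155.44168]
 [ 668.62964 -119.75342]
 [ 599.10034  171.99936]]
bar ((479.59197998046875, -271.37542724609375), (90.0616226196289, 26.626745223999023), 8.1039457321167)
[[ 1.00000e+00 -0.00000e+00 -1.00000e-03 -8.76000e-01]
 [ 1.00000e-03 -3.05000e-01  9.52000e-01 -1.87073e+02]
 [-0.00000e+00 -9.52000e-01 -3.05000e-01  8.46250e+01]
 [ 0.00000e+00  0.00000e+00  0.00000e+00  1.00000e+00]] 62.03060151625324 [-0.008595  0.        0.        0.        0.      ]
[[ 0.358 -0.001 -0.934]
 [ 0.934 -0.001  0.358]
 [-0.001 -1.     0.   ]]
```

View pics/w0.png

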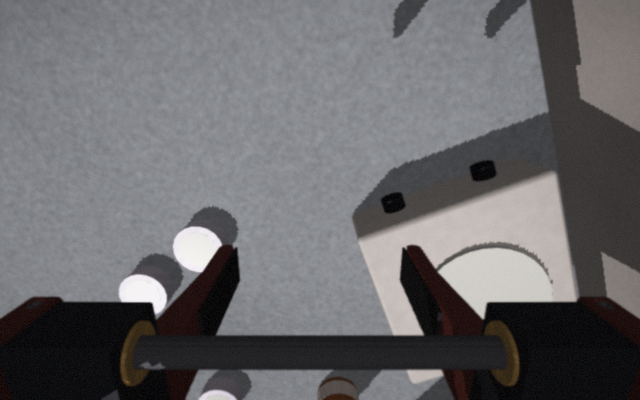

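Candidates for the disc in the top view are the white rounds at (192,203), 583 mm from the base; (161,279), 487 mm; (210,235), 472 mm; and (193,269), 430 mm. I choose (192,203) because it is the farthest. The scale pan at (60,227) is not loose. The bar is the white block with four holes at (391,205). The black 2x4 rack at (331,254) and the black block at (258,257) are look-alikes of the plate. The plate itself is on the case at (327,171).

Request:
{"name": "jog_arm", "arguments": {"steps": [{"dp": [0.8, -0.78, 0], "turn": [0, 0, -0.077], "claw": 1}, {"dp": [0.8, -0.78, 0], "turn": [0, 0, -0.077], "claw": 1}, {"dp": [0.8, -0.78, 0], "turn": [0, 0, -0.077], "claw": 1}]}}

```text
t: 0.4
ee_pos: [289.9, 517.1, 196.4]
orientation: [-1.442, -0.744, 0.747]
ft_force: [-0.1, -0.0, -0.4]
width: 87.7
```

Request:
{"name": "jog_arm", "arguments": {"steps": [{"dp": [0.8, -0.78, 0], "turn": [0, 0, -0.077], "claw": 1}, {"dp": [0.8, -0.78, 0], "turn": [0, 0, -0.077], "claw": 1}, {"dp": [0.8, -0.78, 0], "turn": [0, 0, -0.077], "claw": 1}]}}

```text
t: 0.65
ee_pos: [356.4, 451.6, 196.2]
orientation: [-1.504, -0.551, 0.555]
ft_force: [0.9, 0.6, -0.3]
width: 87.5
```

Request:
{"name": "jog_arm", "arguments": {"steps": [{"dp": [0.8, -0.78, 0], "turn": [0, 0, -0.077], "claw": 1}, {"dp": [0.8, -0.78, 0], "turn": [0, 0, -0.077], "claw": 1}, {"dp": [0.8, -0.78, 0], "turn": [0, 0, -0.077], "claw": 1}]}}

```text
t: 0.9
ee_pos: [423.1, 386.5, 196.1]
orientation: [-1.546, -0.358, 0.362]
ft_force: [0.6, 0.2, 0.5]
width: 87.5
```

Request:
{"name": "jog_arm", "arguments": {"steps": [{"dp": [0.8, -0.78, 0], "turn": [0, 0, -0.077], "claw": 1}, {"dp": [0.8, -0.78, 0], "turn": [0, 0, -0.077], "claw": 1}, {"dp": [0.8, -0.78, 0], "turn": [0, 0, -0.077], "claw": 1}]}}

```text
t: 1.15
ee_pos: [490.1, 321.7, 196.2]
orientation: [-1.569, -0.164, 0.167]
ft_force: [-0.2, 0.8, 0.1]
width: 87.7
```

```bash
python3 - <<'E'
from h import *
d,o=snap("wrist","w1.png"); print(o["ee_pos"],R.from_rotvec(o["orientation"]).as_matrix().round(3)[:,0])
hsv=cv2.cvtColor(d["img"],cv2.COLOR_RGB2HSV)
m=((hsv[...,2]>200)&(hsv[...,1]<35)).astype(np.uint8)
n,l,s,c=cv2.connectedComponentsWithStats(m)
for i in range(1,n):
    if s[i,4]>300:
        ct=cv2.findContours((l==i).astype(np.uint8),cv2.RETR_EXTERNAL,cv2.CHAIN_APPROX_NONE)[0][0].reshape(-1,2)
        p=cast(d,ct,24,o)[:,:2].astype(np.float32); print(s[i],cv2.minEnclosingCircle(p),p.mean(0))
E
```

```text
[490.05723146 321.6640628  196.20786842] [ 0.978  0.209 -0.002]
[  71    3   61   66 3020] ((249.8479766845703, 416.2861022949219), 29.23991584777832) [249.78285 416.8719 ]
[ 102  110   56   55 2373] ((281.219482421875, 322.5191955566406), 29.428010940551758) [281.25195 322.97116]
[ 285  141   54   54 2254] ((477.5455627441406, 330.8456115722656), 29.7205810546875) [477.53574 331.15186]
[ 191  173   53   50 2045] ((381.0810241699219, 275.0), 29.67906951904297) [381.11298 275.34158]
[613 265  27  33 601] ((894.0382080078125, 276.3153381347656), 26.170207977294922) [889.9516 273.4874]
```

View pics/w1.png

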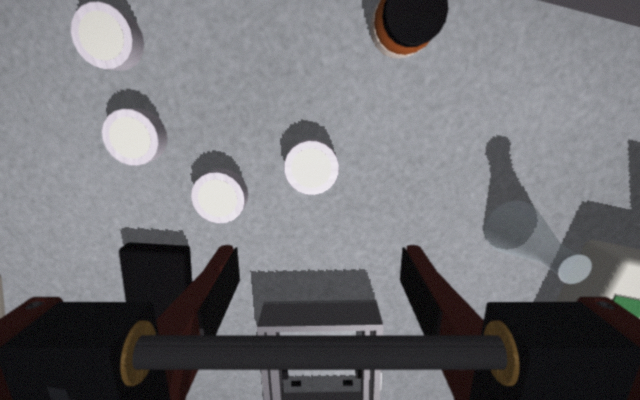

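Picture w1 shows the chosen disc at (311,167), upright and standing clear. The other three are at (130,137), (218,198) and (101,35), all nearer the base. The case end wall is at (320,315). I'll descend on the disc.

Request:
{"name": "jog_arm", "arguments": {"steps": [{"dp": [-0.145, 0.12, -0.5], "turn": [0, 0, 0.007], "claw": 1}, {"dp": [-0.145, 0.12, -0.9], "turn": [0, 0, 0.007], "claw": 1}, {"dp": [-0.145, 0.12, -0.9], "turn": [0, 0, 0.007], "claw": 1}, {"dp": [-0.145, 0.12, -0.9], "turn": [0, 0, 0.007], "claw": 1}]}}

```text
t: 1.53
ee_pos: [476.2, 331.9, 122.9]
orientation: [-1.569, -0.184, 0.194]
ft_force: [-0.1, 0.8, 0.3]
width: 87.9
```

Request:
{"name": "jog_arm", "arguments": {"steps": [{"dp": [0, 0, -0.5], "claw": 1}, {"dp": [0, 0, -0.9], "claw": 1}, {"dp": [0, 0, -0.9], "claw": 1}, {"dp": [0, 0, -0.9], "claw": 1}]}}

```text
invalid input at $.steps[0]: expected keys turn, dp, claw
```

Request:
{"name": "jog_arm", "arguments": {"steps": [{"dp": [0.025, -0.01, -0.5], "turn": [0, 0, 0], "claw": 1}, {"dp": [0.025, -0.01, -0.85], "turn": [0, 0, 0], "claw": 1}, {"dp": [0.025, -0.01, -0.85], "turn": [0, 0, 0], "claw": 1}, {"dp": [0.025, -0.01, -0.85], "turn": [0, 0, 0], "claw": 1}]}}

```text
t: 1.87
ee_pos: [478.1, 331.8, 55.9]
orientation: [-1.569, -0.185, 0.195]
ft_force: [0.1, 0.5, 1.3]
width: 87.9
```

```bash
python3 - <<'E'
from h import *
o=ctrl.get_obs(); print(o["ee_pos"]); print(R.from_rotvec(o["orientation"]).as_matrix().round(3))
E
```

```text
[478.1105064  331.77152135  55.85514168]
[[ 0.971 -0.006 -0.24 ]
 [ 0.24  -0.007  0.971]
 [-0.007 -1.    -0.006]]
```

Request:
{"name": "jog_arm", "arguments": {"steps": [{"dp": [0, 0, -0.3], "turn": [0, 0, 0], "claw": 1}, {"dp": [0, 0, -0.6], "turn": [0, 0, 0], "claw": 1}, {"dp": [0, 0, -0.635], "turn": [0, 0, 0], "claw": 1}, {"dp": [0, 0, -0.635], "turn": [0, 0, 0], "claw": 1}, {"dp": [0, 0, -0.635], "turn": [0, 0, 0], "claw": 0.5}, {"dp": [0, 0, -0.635], "turn": [0, 0, 0], "claw": 0.5}, {"dp": [0, 0, -0.635], "turn": [0, 0, 0], "claw": 0.5}, {"dp": [0, 0, -0.635], "turn": [0, 0, 0], "claw": 0.5}, {"dp": [0, 0, -0.635], "turn": [0, 0, 0], "claw": 0.5}, {"dp": [0, 0, -0.635], "turn": [0, 0, 0], "claw": 0.5}]}}

```text
t: 2.7
ee_pos: [478.3, 331.9, 5.5]
orientation: [-1.569, -0.185, 0.195]
ft_force: [0.3, 0.6, 0.6]
width: 51.5
```

```bash
python3 - <<'E'
from h import *
d,o=snap("wrist","w2.png"); print(o["width"],o["ft_force"])
E
```

```text
51.474257076652655 [0.25100706 0.63947801 0.6247905 ]
```

View pics/w2.png

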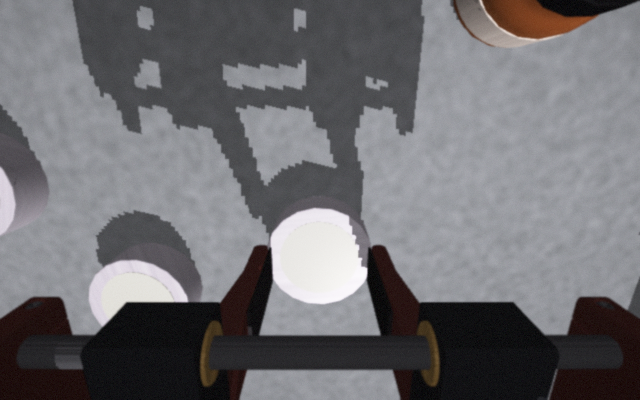

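```bash
python3 - <<'E'
from h import *
d,o=load("w2.png")
print(cast(d,[[320,208],[320,303],[271,255],[368,255],[320,255]],24,o).round(1))
P=cloud(d,o); print(P[225:300:15,320].round(1), P[255,285:360:15].round(1))
print(proj(d,[o["ee_pos"]],o))
Ri=R.from_rotvec(o["orientation"]).as_matrix()
for s in(-1,1): print(proj(d,[o["ee_pos"]+Ri[:,0]*s*51.5/2],o))
E
```

```text
[[471.  360.   24. ]
 [485.1 302.9  24. ]
 [451.1 326.5  24. ]
 [503.6 339.7  24. ]
 [477.7 333.2  24. ]]
[[473.2 351.2  25.5]
 [475.5 342.1  24.1]
 [477.5 333.9  25.5]
 [479.9 324.1  24. ]
 [482.3 314.3  23.4]] [[458.7 328.2  23.4]
 [466.8 330.6  24.3]
 [474.9 332.7  24.5]
 [483.1 334.6  24.1]
 [491.2 336.7  24.2]]
[[320.64821497 243.54959332]]
[[278.62134221 243.54180643]]
[[362.68368922 243.54723412]]
```

Request:
{"name": "jog_arm", "arguments": {"steps": [{"dp": [0, 0, 0.4], "turn": [0, 0, 0], "claw": 0.5}, {"dp": [0, 0, 0.9], "turn": [0, 0, 0], "claw": 0.5}, {"dp": [0, 0, 1], "turn": [0, 0, 0], "claw": 0.5}, {"dp": [0, 0, 1], "turn": [0, 0, 0], "claw": 0.5}]}}

```text
t: 3.08
ee_pos: [480.2, 333.1, 88.3]
orientation: [-1.566, -0.189, 0.191]
ft_force: [1.1, -0.4, -0.6]
width: 43.9
```

```bash
python3 - <<'E'
from h import *
d,o=snap("wrist","w3.png"); print(o["width"],o["ft_force"],o["ee_pos"])
P=cloud(d,o); print(P[225:300:15,320].round(1), P[255,285:360:15].round(1))
E
```

```text
43.88726514652072 [ 1.05746187 -0.38122705 -0.64965337] [480.20713635 333.11981358  88.31293928]
[[ 4.828e+02  3.208e+02  2.430e+01]
 [ 4.860e+02  3.078e+02  2.380e+01]
 [ 4.921e+02  2.830e+02 -2.000e-01]
 [ 4.958e+02  2.680e+02 -4.000e-01]
 [ 4.997e+02  2.522e+02 -1.100e+00]] [[ 4.611e+02  2.755e+02  1.000e-01]
 [ 4.744e+02  2.785e+02 -5.000e-01]
 [ 4.877e+02  2.816e+02 -9.000e-01]
 [ 5.010e+02  2.851e+02 -4.000e-01]
 [ 5.144e+02  2.881e+02 -1.100e+00]]
```

View pics/w3.png

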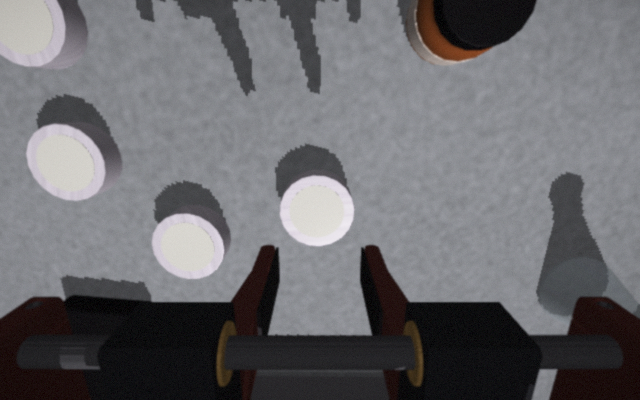

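```bash
python3 - <<'E'
from h import *
d,o=load("w3.png")
Z=d["range_z"]; print(Z[246:300:6,255:285:4].round(0)); print(d["cx"],d["cy"])
T=np.linalg.inv(w2c(d,o)); 
Rt=R.from_rotvec(o["orientation"]).as_matrix()
P=cloud(d,o)
for v,u in((250,272),(256,272),(265,265),(280,262),(256,367),(265,372)):
    print(u,v,(Rt.T@(P[v,u]-o["ee_pos"])).round(1))
d,o=snap("scene","s1.png")
c=proj(d,[o["ee_pos"]]); print(c)
u,v=c[0].astype(int); s=cv2.resize(d["img"][max(v-60,0):v+60,u-80:u+80],None,fx=5,fy=5,interpolation=cv2.INTER_CUBIC)
P=cloud(d)
uc,vc=c[0]-[u-80,max(v-60,0)]
cv2.circle(s,(int(uc*5),int(vc*5)),4,(255,0,0),1); cv2.imwrite("pics/s1c.png",s[:,:,::-1])
E
```

```text
[[301. 302. 175. 175. 176. 300. 302. 300.]
 [303. 169. 169. 168. 168. 173. 303. 303.]
 [305. 162. 161. 161. 162. 164. 306. 306.]
 [156. 156. 155. 156. 159. 164. 307. 308.]
 [151. 149. 150. 150. 153. 164. 180. 309.]
 [144. 144. 144. 148. 150. 164. 181. 310.]
 [141. 141. 140. 143. 151. 164. 181. 312.]
 [136. 135. 138. 139. 150. 165. 314. 314.]
 [132. 131. 135. 138. 150. 164. 317. 316.]]
319.3799095125456 206.59798645398254
272 250 [-25.1 -31.3  10.4]
272 256 [-24.1 -38.5  10.6]
265 265 [-25.9 -48.8  11. ]
262 280 [-25.3 -61.   10.3]
367 256 [ 23.  -37.    9.8]
372 265 [ 23.8 -48.   10.6]
[[382.55188063 157.98129267]]
```

View pics/s1c.png

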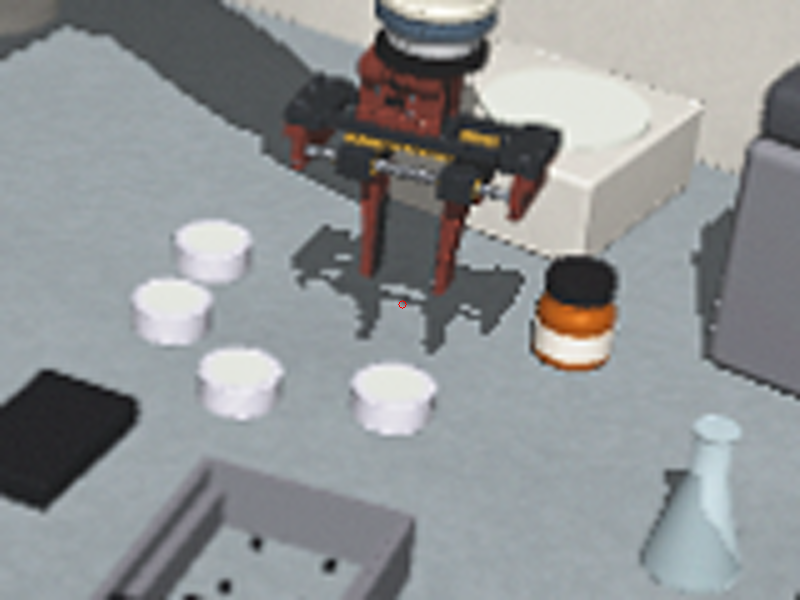

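```bash
python3 - <<'E'
from h import *
d,o=load("s1.png"); P=cloud(d)
Rt=R.from_rotvec(o["orientation"]).as_matrix()
L=(P-o["ee_pos"])@Rt
hsv=cv2.cvtColor(d["img"],cv2.COLOR_RGB2HSV)
m=(np.abs(L[...,0])<45)&(np.abs(L[...,2])<20)&(L[...,1]>-70)&(L[...,1]<60)
m&=P[...,2]>30
q=L[m]; q=q[np.argsort(-q[:,1])]; print(len(q)); print(q[:12].round(1))
d,o=load("w3.png"); Z=d["range_z"]; print(Z[236:252:2,250:290:4].round(0))
E
```

```text
100
[[ 23.9 -22.4  -7. ]
 [ 28.3 -23.3   1.3]
 [-25.1 -23.9  -4.7]
 [ 21.8 -24.4 -12.2]
 [-28.4 -24.9 -16.4]
 [-23.8 -25.    1.7]
 [ 28.2 -25.9  11.8]
 [ 28.9 -26.4 -12.2]
 [-29.7 -27.1 -13.4]
 [-26.3 -27.6 -12.6]
 [ 24.2 -27.8  -9.6]
 [-28.3 -28.4  -7.4]]
[[298. 298.   0. 298. 297. 298. 298. 299. 298. 299.]
 [299. 298. 298. 299. 298. 299. 298. 299. 298. 300.]
 [299. 299. 298. 300. 300. 299. 299. 299. 299. 299.]
 [300. 300. 301. 300. 300. 300. 299. 300. 299. 299.]
 [300. 301. 302. 300. 301. 301. 301. 301. 301. 299.]
 [301. 301. 301. 174. 175. 175. 176. 301. 302. 302.]
 [301. 300. 301. 173. 172. 173. 171. 176. 302. 300.]
 [302. 303. 301. 170. 170. 170. 170. 176. 302. 302.]]
```

```bash
cat > disc.py <<'E'
from h import *
import sys
def discs(fn):
    d,o=load(fn); hsv=cv2.cvtColor(d["img"],cv2.COLOR_RGB2HSV)
    m=((hsv[...,2]>200)&(hsv[...,1]<35)).astype(np.uint8)
    n,l,s,c=cv2.connectedComponentsWithStats(m)
    for i in range(1,n):
        if s[i,4]>1500:
            ct=cv2.findContours((l==i).astype(np.uint8),cv2.RETR_EXTERNAL,cv2.CHAIN_APPROX_NONE)[0][0].reshape(-1,2)
            p=cast(d,ct,24,o)[:,:2].astype(np.float32); print(s[i],cv2.minEnclosingCircle(p))
if __name__=="__main__": discs(sys.argv[1])
E
python3 disc.py w3.png
python3 - <<'E'
from h import *
d,o=load("w3.png"); P=cloud(d,o); Rt=R.from_rotvec(o["orientation"]).as_matrix(); L=(P-o["ee_pos"])@Rt
for u in (262,266,270,274,366,370,374): print(u,[L[v,u].round(1) for v in (246,247,248)])
print(Rt.round(3))
E
```

```text
[  27  125   77   75 4226] ((281.3727111816406, 322.75201416015625), 29.04651641845703)
[ 280  176   74   70 4010] ((477.52911376953125, 330.8828125), 29.44715690612793)
[ 153  215   71   64 3494] ((381.4768981933594, 275.33465576171875), 29.31637191772461)
262 [array([-30.8, -27.4,  10.9]), array([-30.5, -29.1,  11.1]), array([-30.5, -29.4,  10.6])]
266 [array([-28.9, -26.6,  10.5]), array([-28.5, -29. ,  11. ]), array([-28.4, -29.6,  10.7])]
270 [array([-26.7, -26.8,  10.6]), array([-26.7, -27.3,  10.3]), array([-26.4, -29. ,  10.5])]
274 [array([-24.7, -26.3,  10.4]), array([-24.3, -29.1,  11.1]), array([-24.1, -30.5,  11.2])]
366 [array([ 23.7, -27.2,  10.8]), array([ 23.7, -27.7,  10.4]), array([ 23.4, -29.7,  10.8])]
370 [array([ 25.8, -27. ,  10.7]), array([ 25.8, -27.2,  10.2]), array([ 25.5, -29.3,  10.6])]
374 [array([ 28.2, -25.6,  10.1]), array([ 27.8, -28.3,  10.7]), array([ 27.5, -29.6,  10.8])]
[[ 0.971 -0.001 -0.239]
 [ 0.239 -0.004  0.971]
 [-0.002 -1.    -0.004]]
```

Two camera views agree that the real fingertips end about 25 mm short of the reported TCP. The fingers also closed above the disc without touching it. I'll allow for that offset and watch the forces.

Request:
{"name": "jog_arm", "arguments": {"steps": [{"dp": [-0.034, -0.025, 0], "turn": [0, 0, 0], "claw": 1}, {"dp": [-0.034, -0.025, 0], "turn": [0, 0, 0], "claw": 1}, {"dp": [-0.034, -0.025, -0.3], "turn": [0, 0, 0], "claw": 1}, {"dp": [-0.034, -0.025, -0.7], "turn": [0, 0, 0], "claw": 1}, {"dp": [-0.034, -0.025, -0.8], "turn": [0, 0, 0], "claw": 1}, {"dp": [-0.034, -0.025, -0.8], "turn": [0, 0, 0], "claw": 1}, {"dp": [-0.034, -0.025, -0.8], "turn": [0, 0, 0], "claw": 1}, {"dp": [-0.034, -0.025, -0.8], "turn": [0, 0, 0], "claw": 1}]}}

```text
t: 3.85
ee_pos: [475.7, 330.0, 21.7]
orientation: [-1.569, -0.186, 0.194]
ft_force: [-0.4, -0.1, 1.0]
width: 87.3
```

Request:
{"name": "jog_arm", "arguments": {"steps": [{"dp": [0, 0, -0.15], "turn": [0, 0, 0], "claw": 1}, {"dp": [0, 0, -0.3], "turn": [0, 0, 0], "claw": 1}, {"dp": [0, 0, -0.4], "turn": [0, 0, 0], "claw": 1}, {"dp": [0, 0, -0.4], "turn": [0, 0, 0], "claw": 1}]}}

```text
t: 4.18
ee_pos: [474.5, 329.2, -12.2]
orientation: [-1.57, -0.183, 0.197]
ft_force: [-0.7, -0.6, 0.3]
width: 87.7
```

Request:
{"name": "jog_arm", "arguments": {"steps": [{"dp": [0.038, 0.02, -0.05], "turn": [0, 0, 0], "claw": 1}, {"dp": [0.038, 0.02, -0.07], "turn": [0, 0, 0], "claw": 1}, {"dp": [0.038, 0.02, -0.07], "turn": [0, 0, 0], "claw": 1}, {"dp": [0.038, 0.02, -0.07], "turn": [0, 0, 0], "claw": 0.3}, {"dp": [0.038, 0.02, -0.07], "turn": [0, 0, 0], "claw": 0.3}, {"dp": [0.038, 0.02, -0.07], "turn": [0, 0, 0], "claw": 0.3}, {"dp": [0.038, 0.02, -0.07], "turn": [0, 0, 0], "claw": 0.3}, {"dp": [0.038, 0.02, -0.07], "turn": [0, 0, 0], "claw": 0.3}, {"dp": [0.038, 0.02, -0.07], "turn": [0, 0, 0], "claw": 0.3}, {"dp": [0.038, 0.02, -0.07], "turn": [0, 0, 0], "claw": 0.3}]}}

```text
t: 5.02
ee_pos: [477.7, 330.8, -17.5]
orientation: [-1.57, -0.184, 0.196]
ft_force: [-0.2, -0.7, 1.9]
width: 59.8
```

Request:
{"name": "jog_arm", "arguments": {"steps": [{"dp": [0, 0, 0.2], "turn": [0, 0, 0], "claw": 0.3}, {"dp": [0, 0, 0.6], "turn": [0, 0, 0], "claw": 0.3}, {"dp": [0, 0, 0.8], "turn": [0, 0, 0], "claw": 0.3}, {"dp": [0, 0, 0.8], "turn": [0, 0, 0], "claw": 0.3}]}}

```text
t: 5.35
ee_pos: [479.7, 332.2, 49.6]
orientation: [-1.567, -0.188, 0.192]
ft_force: [1.1, -0.1, -2.4]
width: 59.3
```

```bash
python3 - <<'E'
from h import *
d,o=snap("wrist","w4.png"); print(o["width"],o["ft_force"],o["ee_pos"])
d,o=snap("scene","s2.png")
E
```

```text
59.340518725644586 [ 1.14568097 -0.07405382 -2.414557  ] [479.67945873 332.19124936  49.56199325]
```

View pics/w4.png

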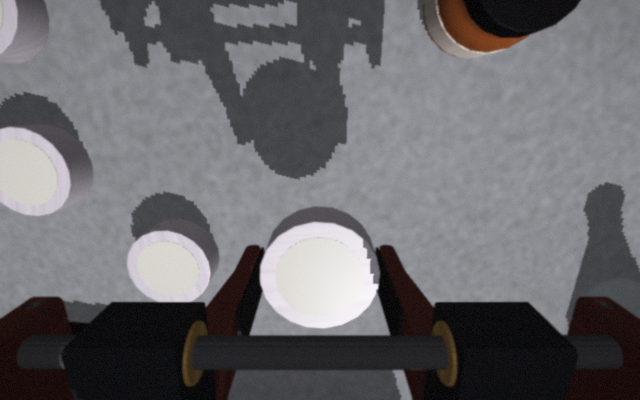

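Request:
{"name": "jog_arm", "arguments": {"steps": [{"dp": [0.2, -0.4, 0.3], "turn": [0, 0, 0], "claw": 0.3}, {"dp": [0.2, -0.8, 0.6], "turn": [0, 0, 0], "claw": 0.3}, {"dp": [0.2, -0.8, 0.75], "turn": [0, 0, 0], "claw": 0.3}]}}

```text
t: 5.7
ee_pos: [493.0, 262.6, 106.1]
orientation: [-1.572, -0.181, 0.197]
ft_force: [0.7, -0.3, -2.0]
width: 59.5
```

Request:
{"name": "jog_arm", "arguments": {"steps": [{"dp": [0.2, -0.5, 0], "turn": [0, 0, 0], "claw": 0.3}, {"dp": [0.2, -0.8, 0], "turn": [0, 0, 0], "claw": 0.3}, {"dp": [0.2, -0.8, 0], "turn": [0, 0, 0], "claw": 0.3}]}}

```text
t: 5.95
ee_pos: [507.9, 194.5, 104.6]
orientation: [-1.574, -0.176, 0.198]
ft_force: [-0.2, 0.2, -1.2]
width: 59.3
```

Request:
{"name": "jog_arm", "arguments": {"steps": [{"dp": [0.2, -0.5, 0], "turn": [0, 0, 0], "claw": 0.3}, {"dp": [0.2, -0.8, 0], "turn": [0, 0, 0], "claw": 0.3}, {"dp": [0.2, -0.8, 0], "turn": [0, 0, 0], "claw": 0.3}]}}

```text
t: 6.2
ee_pos: [522.9, 126.9, 102.7]
orientation: [-1.575, -0.171, 0.199]
ft_force: [-0.8, 0.1, -2.2]
width: 59.3
```

Request:
{"name": "jog_arm", "arguments": {"steps": [{"dp": [0.2, -0.5, 0], "turn": [0, 0, 0], "claw": 0.3}, {"dp": [0.2, -0.8, 0], "turn": [0, 0, 0], "claw": 0.3}, {"dp": [0.2, -0.8, 0], "turn": [0, 0, 0], "claw": 0.3}]}}

```text
t: 6.45
ee_pos: [538.4, 59.9, 101.1]
orientation: [-1.576, -0.167, 0.199]
ft_force: [-0.2, -0.1, -2.4]
width: 59.8
```

Request:
{"name": "jog_arm", "arguments": {"steps": [{"dp": [0.2, -0.5, 0], "turn": [0, 0, 0], "claw": 0.3}, {"dp": [0.2, -0.7, 0], "turn": [0, 0, 0], "claw": 0.3}, {"dp": [0.2, -0.7, 0], "turn": [0, 0, 0], "claw": 0.3}, {"dp": [0.2, -0.7, 0], "turn": [0, 0, 0], "claw": 0.3}]}}

```text
t: 6.78
ee_pos: [553.5, 3.9, 99.8]
orientation: [-1.576, -0.163, 0.199]
ft_force: [-0.8, -0.3, -2.0]
width: 59.5
```

```bash
python3 - <<'E'
from h import *
d,o=snap("wrist","w5.png"); print(o["width"],o["ft_force"],o["ee_pos"],R.from_rotvec(o["orientation"]).as_matrix().round(3))
E
```

```text
59.50729608849229 [-0.78303513 -0.28365931 -1.97802332] [553.52986875   3.89466317  99.82027081] [[ 0.973 -0.021 -0.228]
 [ 0.228 -0.015  0.974]
 [-0.024 -1.    -0.01 ]]
```

View pics/w5.png

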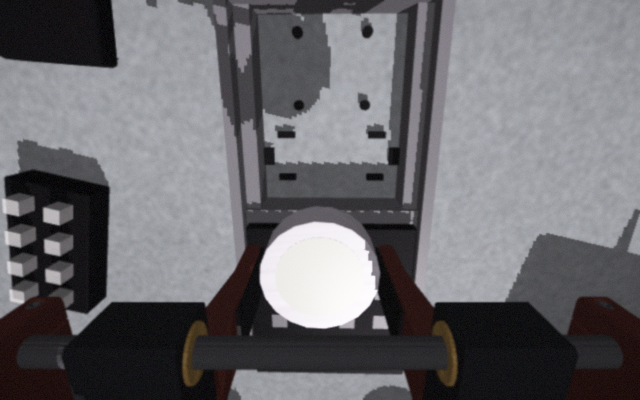

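Picture w5 shows the well clearly. The disc studs are at (297,32), (367,31), (298,105) and (364,105), the bar studs run from (269,155) to (393,155), and the held disc is at (320,275).

```bash
cat > nest.py <<'E'
from h import *
import sys
d,o=load(sys.argv[1])
g=d["img"].max(2)
m=(g<45).astype(np.uint8); m[200:]=0; m[:,:255]=0; m[:,402:]=0
m[:20]=0
n,l,s,c=cv2.connectedComponentsWithStats(m)
pts=[]
for i in range(1,n):
    if s[i,4]>25:
        p=cast(d,c[i],12,o)[0]; print(s[i],c[i].round(1),p.round(1)); pts.append(p[:2])
E
python3 nest.py w5.png
```

```text
[292  26  11  13 101] [296.9  31.9] [504.5 127.1  12. ]
[363  26   9  11  79] [366.9  31. ] [554.9 139.3  12. ]
[255  30   3  15  27] [255.9  38. ] [475.4 116.2  12. ]
[255  50   4  19  44] [256.6  59.2] [478.5 101.9  12. ]
[255  70   5  20  48] [257.   79.8] [481.3  87.4  12. ]
[294 100  10  10  74] [298.4 104.8] [516.5  76.6  12. ]
[361 101   8   8  56] [364.3 104.5] [566.9  88.7  12. ]
[279 132  15   5  75] [286. 134.] [511.4  52.1  12. ]
[369 132  16   6  80] [376.4 134.1] [582.6  68.9  12. ]
[389 145  13  22 219] [394.9 156. ] [602.3  55.4  12. ]
[264 148  10  17 162] [268.4 156. ] [500.7  31.1  12. ]
[279 173  17   7 107] [287.2 176.1] [519.3  18.   12. ]
[366 174  17   6 100] [374.2 176.5] [590.5  34.8  12. ]
```

```bash
cat > go.py <<'E'
from h import *
import sys
x,y,z,yaw=map(float,sys.argv[1:5])  # jaw yaw deg
o=ctrl.get_obs(); Rt=R.from_rotvec(o["orientation"])
a=np.radians(yaw); X=np.array([np.cos(a),np.sin(a),0]); Y=np.array([0,0,-1.]); 
Rg=R.from_matrix(np.c_[X,Y,np.cross(X,Y)])
dr=(Rg*Rt.inv()).as_rotvec()
print("t",o["t"],"pos",o["ee_pos"].round(1),"w",round(float(o["width"]),1),"F",o["ft_force"].round(1))
print("dp",((np.array([x,y,z])-o["ee_pos"])/80).round(4),"turn",(dr/np.pi).round(4),"deg",np.degrees(dr).round(2))
E
python3 go.py 535.7 107.9 30 13.4
```

```text
t 6.8333 pos [553.5   4.6 100. ] w 59.4 F [-1.  -0.1 -1.4]
dp [-0.2221  1.2917 -0.8749] turn [ 0.0047 -0.0066  0.0007] deg [ 0.85 -1.18  0.13]
```

Request:
{"name": "jog_arm", "arguments": {"steps": [{"dp": [-0.11, 0.4, 0], "turn": [0.0047, -0.0066, 0.0007], "claw": 0.3}, {"dp": [-0.11, 0.65, 0], "turn": [0.0047, -0.0066, 0.0007], "claw": 0.3}, {"dp": [-0.11, 0.65, 0], "turn": [0.0047, -0.0066, 0.0007], "claw": 0.3}, {"dp": [-0.11, 0.65, 0], "turn": [0.0047, -0.0066, 0.0007], "claw": 0.3}]}}

```text
t: 7.17
ee_pos: [544.0, 58.6, 99.7]
orientation: [-1.563, -0.186, 0.187]
ft_force: [-0.2, -0.1, -1.3]
width: 59.2
```

Request:
{"name": "jog_arm", "arguments": {"steps": [{"dp": [-0.11, 0.4, -0.2], "turn": [0, 0, 0], "claw": 0.3}, {"dp": [-0.11, 0.64, -0.4], "turn": [0, 0, 0], "claw": 0.3}, {"dp": [-0.11, 0.64, -0.6], "turn": [0, 0, 0], "claw": 0.3}, {"dp": [-0.11, 0.64, -0.6], "turn": [0, 0, 0], "claw": 0.3}, {"dp": [-0.11, 0.64, -0.6], "turn": [0, 0, 0], "claw": 0.3}]}}

```text
t: 7.58
ee_pos: [534.4, 109.7, 51.0]
orientation: [-1.563, -0.184, 0.189]
ft_force: [0.4, 0.0, -1.6]
width: 59.2
```

```bash
python3 go.py 535.7 107.9 20 13.4
```

```text
t 7.5833 pos [534.4 109.7  51. ] w 59.2 F [ 0.4  0.  -1.6]
dp [ 0.0157 -0.0231 -0.3881] turn [ 0.0002 -0.0009 -0.0013] deg [ 0.04 -0.16 -0.23]
```

Request:
{"name": "jog_arm", "arguments": {"steps": [{"dp": [0.016, -0.023, -0.25], "turn": [0, -0.001, -0.001], "claw": 0.3}, {"dp": [0.016, -0.023, -0.5], "turn": [0, -0.001, -0.001], "claw": 0.3}, {"dp": [0.016, -0.023, -0.65], "turn": [0, -0.001, -0.001], "claw": 0.3}, {"dp": [0.016, -0.023, -0.65], "turn": [0, -0.001, -0.001], "claw": 0.3}, {"dp": [0.016, -0.023, -0.65], "turn": [0, -0.001, -0.001], "claw": 0.3}]}}

```text
t: 8.0
ee_pos: [535.8, 107.5, -0.8]
orientation: [-1.564, -0.183, 0.184]
ft_force: [-0.0, 1.0, -1.4]
width: 59.6
```

```bash
python3 go.py 535.7 107.9 -11 13.4; python3 - <<'E'
from h import *
d,o=snap("wrist","w6.png")
E
```

```text
t 8.0 pos [535.8 107.5  -0.8] w 59.6 F [-0.   1.  -1.4]
dp [-0.0012  0.0053 -0.128 ] turn [ 0.0003 -0.0001 -0.0001] deg [ 0.05 -0.01 -0.01]
```

View pics/w6.png

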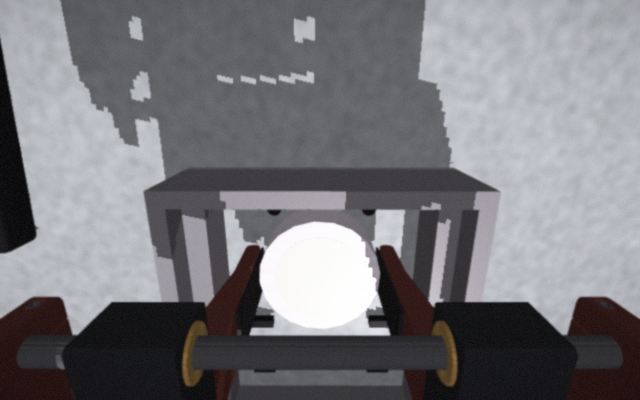

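Request:
{"name": "jog_arm", "arguments": {"steps": [{"dp": [0, 0.005, -0.05], "turn": [0, 0, 0], "claw": 0.3}, {"dp": [0, 0.005, -0.1], "turn": [0, 0, 0], "claw": 0.3}, {"dp": [0, 0.005, -0.13], "turn": [0, 0, 0], "claw": 0.3}, {"dp": [0, 0.005, -0.13], "turn": [0, 0, 0], "claw": 0.3}]}}

```text
t: 8.38
ee_pos: [536.2, 108.1, -10.8]
orientation: [-1.564, -0.185, 0.183]
ft_force: [-0.1, -0.1, -1.9]
width: 59.8
```

Request:
{"name": "jog_arm", "arguments": {"steps": [{"dp": [0, 0, -0.012], "turn": [0, 0, 0], "claw": 0.3}, {"dp": [0, 0, -0.012], "turn": [0, 0, 0], "claw": 0.82}, {"dp": [0, 0, -0.012], "turn": [0, 0, 0], "claw": 0.82}, {"dp": [0, 0, -0.012], "turn": [0, 0, 0], "claw": 0.82}, {"dp": [0, 0, -0.012], "turn": [0, 0, 0], "claw": 0.82}]}}

```text
t: 8.8
ee_pos: [536.3, 108.1, -11.7]
orientation: [-1.564, -0.185, 0.183]
ft_force: [0.3, 0.4, -0.5]
width: 72.4
```

Request:
{"name": "jog_arm", "arguments": {"steps": [{"dp": [0, 0, 0.2], "turn": [0, 0, 0], "claw": 0.82}, {"dp": [0, 0, 0.6], "turn": [0, 0, 0], "claw": 0.82}, {"dp": [0, 0, 0.95], "turn": [0, 0, 0], "claw": 0.82}, {"dp": [0, 0, 0.95], "turn": [0, 0, 0], "claw": 0.82}]}}

```text
t: 9.13
ee_pos: [539.6, 108.7, 68.9]
orientation: [-1.563, -0.191, 0.177]
ft_force: [0.6, 0.2, -0.4]
width: 72.2
```

Request:
{"name": "jog_arm", "arguments": {"steps": [{"dp": [0.2, -0.4, 0.3], "turn": [0, 0, -0.04], "claw": 0.82}, {"dp": [0.2, -0.85, 0.5], "turn": [0, 0, -0.08], "claw": 0.82}, {"dp": [0.2, -0.9, 0.5], "turn": [0, 0, -0.1], "claw": 0.82}, {"dp": [0.2, -0.9, 0.5], "turn": [0, 0, -0.1], "claw": 0.82}]}}

```text
t: 9.47
ee_pos: [556.6, 34.9, 109.9]
orientation: [-1.571, 0.058, -0.075]
ft_force: [-0.9, -0.0, -0.6]
width: 72.2
```

```bash
python3 - <<'E'
from h import *
d,o=snap("wrist","w7.png"); print(o["ee_pos"],o["width"])
E
python3 disc.py w7.png
```

```text
[556.64517774  34.85756697 109.93424121] 72.23464039558506
[ 246   79   77   77 3841] ((534.9556274414062, 107.64588165283203), 31.069866180419922)
```

View pics/w7.png

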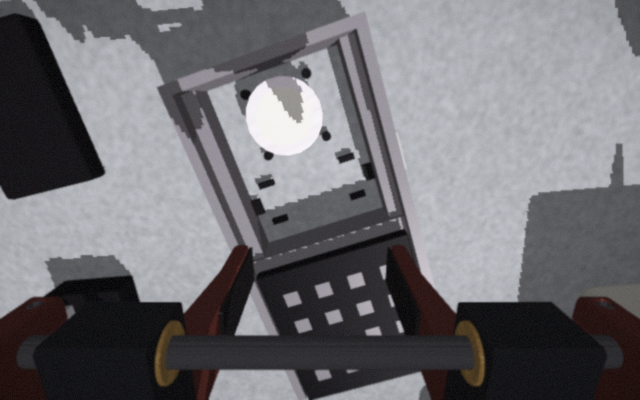

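The disc is nested at (285,116) between its four studs. Next I'll go to the bar.

Request:
{"name": "jog_arm", "arguments": {"steps": [{"dp": [-0.4, -0.4, 0.2], "turn": [0, 0, -0.037], "claw": 0.82}, {"dp": [-0.4, -0.8, 0.2], "turn": [0, 0, -0.075], "claw": 0.82}, {"dp": [-0.4, -0.95, 0.2], "turn": [0, 0, -0.107], "claw": 0.82}]}}

```text
t: 9.77
ee_pos: [521.6, -41.3, 124.4]
orientation: [-1.549, 0.324, -0.334]
ft_force: [0.0, -1.2, 0.7]
width: 71.9
```

Request:
{"name": "jog_arm", "arguments": {"steps": [{"dp": [-0.4, -0.4, 0.1], "turn": [0, 0, -0.037], "claw": 0.82}, {"dp": [-0.4, -0.8, 0.1], "turn": [0, 0, -0.075], "claw": 0.82}, {"dp": [-0.4, -0.95, 0.1], "turn": [0, 0, -0.107], "claw": 0.82}]}}

```text
t: 10.02
ee_pos: [487.5, -118.8, 131.7]
orientation: [-1.494, 0.59, -0.597]
ft_force: [0.8, -0.4, -0.3]
width: 72.0
```

Request:
{"name": "jog_arm", "arguments": {"steps": [{"dp": [-0.4, -0.4, 0.1], "turn": [0, 0, -0.037], "claw": 0.82}, {"dp": [-0.4, -0.8, 0.1], "turn": [0, 0, -0.075], "claw": 0.82}, {"dp": [-0.4, -0.95, 0.1], "turn": [0, 0, -0.107], "claw": 0.82}]}}

```text
t: 10.27
ee_pos: [454.0, -196.4, 139.1]
orientation: [-1.403, 0.854, -0.857]
ft_force: [0.7, -0.1, 0.1]
width: 71.9
```

Request:
{"name": "jog_arm", "arguments": {"steps": [{"dp": [-0.4, -0.4, 0.1], "turn": [0, 0, -0.037], "claw": 0.82}, {"dp": [-0.4, -0.8, 0.1], "turn": [0, 0, -0.075], "claw": 0.82}, {"dp": [-0.4, -0.95, 0.1], "turn": [0, 0, -0.107], "claw": 0.82}, {"dp": [-0.4, -0.95, 0.1], "turn": [0, 0, -0.107], "claw": 0.82}]}}

```text
t: 10.6
ee_pos: [422.0, -273.8, 146.3]
orientation: [-1.276, 1.112, -1.112]
ft_force: [-0.5, -0.1, 0.4]
width: 71.8
```

```bash
python3 go.py 480 -272 60 -82; python3 - <<'E'
from h import *
d,o=snap("wrist","w8.png")
E
```

```text
t 10.6 pos [ 422.  -273.8  146.3] w 71.8 F [-0.5 -0.1  0.4]
dp [ 0.7253  0.023  -1.0793] turn [ 0.0018 -0.0014  0.0021] deg [ 0.32 -0.25  0.38]
```

View pics/w8.png

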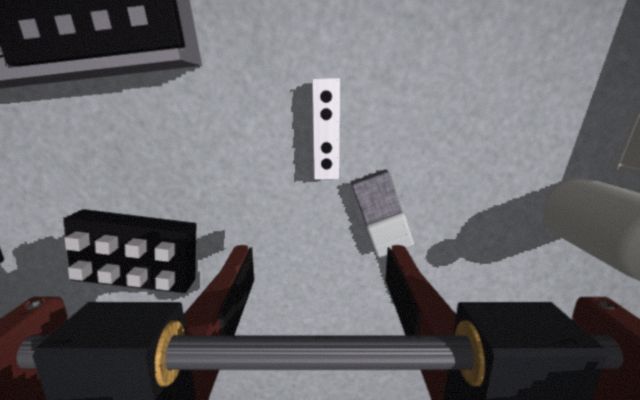

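```bash
python3 - <<'E'
from h import *
d,o=load("w8.png")
hsv=cv2.cvtColor(d["img"],cv2.COLOR_RGB2HSV)
m=((hsv[...,2]>195)&(hsv[...,1]<40)).astype(np.uint8); m[:60]=0;m[200:]=0;m[:,:295]=0;m[:,348:]=0
m=cv2.morphologyEx(m,cv2.MORPH_CLOSE,np.ones((15,15)))
ct=max(cv2.findContours(m,cv2.RETR_EXTERNAL,cv2.CHAIN_APPROX_NONE)[0],key=len).reshape(-1,2)
p=cast(d,ct,24,o)[:,:2].astype(np.float32); r=cv2.minAreaRect(p); print(r,cv2.boxPoints(r))
w=((d["img"].max(2)<70)&(m>0)).astype(np.uint8); n,l,s,c=cv2.connectedComponentsWithStats(w)
print(s[1:,4],cast(d,c[1:],24,o).round(1))
E
```

```text
((479.2170104980469, -273.87841796875), (89.16259002685547, 23.26137924194336), 8.640290260314941) [[ 433.39438 -269.0772 ]
 [ 436.88895 -292.0746 ]
 [ 525.0397  -278.67963]
 [ 521.54504 -255.68225]]
[87 83 75 72] [[ 508.5 -269.2   24. ]
 [ 493.7 -271.3   24. ]
 [ 464.  -275.8   24. ]
 [ 449.1 -277.9   24. ]]
```

Request:
{"name": "jog_arm", "arguments": {"steps": [{"dp": [0.4, 0, -0.3], "turn": [0.002, -0.001, 0.004], "claw": 0.7}, {"dp": [0.71, 0, -0.7], "turn": [0.002, -0.001, 0.004], "claw": 0.7}, {"dp": [0.71, 0, -1], "turn": [0.002, -0.001, 0.004], "claw": 0.7}, {"dp": [0.71, 0, -1], "turn": [0.002, -0.001, 0.004], "claw": 0.7}, {"dp": [0.71, 0, -1], "turn": [0.002, -0.001, 0.004], "claw": 0.7}]}}

```text
t: 11.07
ee_pos: [477.2, -269.6, 64.5]
orientation: [-1.28, 1.1, -1.087]
ft_force: [-0.1, -0.2, -0.0]
width: 61.5
```

```bash
python3 go.py 479 -273.7 -17 -81.6
```

```text
t 11.0667 pos [ 477.2 -269.6   64.5] w 61.5 F [-0.1 -0.2 -0. ]
dp [ 0.0226 -0.0509 -1.0187] turn [-0.0015 -0.0021 -0.003 ] deg [-0.27 -0.38 -0.54]
```

Request:
{"name": "jog_arm", "arguments": {"steps": [{"dp": [0.023, -0.051, -0.15], "turn": [-0.0015, -0.002, -0.003], "claw": 0.7}, {"dp": [0.023, -0.051, -0.35], "turn": [-0.0015, -0.002, -0.003], "claw": 0.7}, {"dp": [0.023, -0.051, -0.5], "turn": [-0.0015, -0.002, -0.003], "claw": 0.7}, {"dp": [0.023, -0.051, -0.5], "turn": [-0.0015, -0.002, -0.003], "claw": 0.7}]}}

```text
t: 11.4
ee_pos: [477.9, -272.6, 23.8]
orientation: [-1.276, 1.102, -1.097]
ft_force: [-0.9, -0.6, 0.3]
width: 61.6
```

```bash
python3 go.py 479 -273.7 -17 -81.6
```

```text
t 11.4 pos [ 477.9 -272.6   23.8] w 61.6 F [-0.9 -0.6  0.3]
dp [ 0.0137 -0.0136 -0.5097] turn [-0.0004 -0.0008 -0.0005] deg [-0.07 -0.14 -0.09]
```

Request:
{"name": "jog_arm", "arguments": {"steps": [{"dp": [0.014, -0.014, -0.2], "turn": [0, -0.001, 0], "claw": 0.7}, {"dp": [0.014, -0.014, -0.4], "turn": [0, -0.001, 0], "claw": 0.7}, {"dp": [0.014, -0.014, -0.51], "turn": [0, -0.001, 0], "claw": 0.7}, {"dp": [0.014, -0.014, -0.51], "turn": [0, -0.001, 0], "claw": 0.7}, {"dp": [0.014, -0.014, -0.51], "turn": [0, -0.001, 0], "claw": 0}, {"dp": [0.014, -0.014, -0.51], "turn": [0, -0.001, 0], "claw": 0}, {"dp": [0.014, -0.014, -0.51], "turn": [0, -0.001, 0], "claw": 0}, {"dp": [0.014, -0.014, -0.51], "turn": [0, -0.001, 0], "claw": 0}, {"dp": [0.014, -0.014, -0.51], "turn": [0, -0.001, 0], "claw": 0}, {"dp": [0.014, -0.014, -0.51], "turn": [0, -0.001, 0], "claw": 0}, {"dp": [0.014, -0.014, -0.51], "turn": [0, -0.001, 0], "claw": 0}, {"dp": [0.014, -0.014, -0.51], "turn": [0, -0.001, 0], "claw": 0}]}}

```text
t: 12.4
ee_pos: [479.2, -273.7, -16.7]
orientation: [-1.274, 1.099, -1.099]
ft_force: [-1.2, 0.8, 4.9]
width: 24.0
```

```bash
python3 go.py 479 -273.7 -17 -81.6
```

```text
t 12.4 pos [ 479.2 -273.7  -16.7] w 24.0 F [-1.2  0.8  4.9]
dp [-0.0019  0.0001 -0.0041] turn [-0.0004  0.0003 -0.0005] deg [-0.07  0.05 -0.09]
```

Request:
{"name": "jog_arm", "arguments": {"steps": [{"dp": [0, 0, 0.2], "turn": [0, 0, 0], "claw": 0}, {"dp": [0, 0, 0.6], "turn": [0, 0, 0], "claw": 0}, {"dp": [0, 0, 1], "turn": [0, 0, 0], "claw": 0}, {"dp": [0, 0, 1], "turn": [0, 0, 0], "claw": 0}]}}

```text
t: 12.73
ee_pos: [482.1, -275.6, 68.0]
orientation: [-1.273, 1.092, -1.105]
ft_force: [0.9, -1.9, -1.4]
width: 23.8
```

Request:
{"name": "jog_arm", "arguments": {"steps": [{"dp": [0.1, 0.4, 0.1], "turn": [0, 0, 0.006], "claw": 0}, {"dp": [0.18, 0.8, 0.2], "turn": [0, 0, 0.006], "claw": 0}, {"dp": [0.18, 0.8, 0.2], "turn": [0, 0, 0.006], "claw": 0}]}}

```text
t: 12.98
ee_pos: [497.1, -208.0, 84.7]
orientation: [-1.28, 1.077, -1.089]
ft_force: [-0.8, 1.2, -2.1]
width: 23.8
```

Request:
{"name": "jog_arm", "arguments": {"steps": [{"dp": [0.1, 0.4, 0], "turn": [0, 0, 0.006], "claw": 0}, {"dp": [0.18, 0.8, 0], "turn": [0, 0, 0.006], "claw": 0}, {"dp": [0.18, 0.8, 0], "turn": [0, 0, 0.006], "claw": 0}]}}

```text
t: 13.23
ee_pos: [511.3, -140.1, 83.8]
orientation: [-1.289, 1.062, -1.072]
ft_force: [0.0, 0.1, -2.0]
width: 23.9
```

Request:
{"name": "jog_arm", "arguments": {"steps": [{"dp": [0.1, 0.4, 0], "turn": [0, 0, 0.006], "claw": 0}, {"dp": [0.18, 0.8, 0], "turn": [0, 0, 0.006], "claw": 0}, {"dp": [0.18, 0.8, 0], "turn": [0, 0, 0.006], "claw": 0}]}}

```text
t: 13.48
ee_pos: [525.9, -72.6, 82.9]
orientation: [-1.298, 1.047, -1.054]
ft_force: [-0.1, -0.1, -2.1]
width: 23.4
```

```bash
python3 go.py 551.2 43 60 -76.6
```

```text
t 13.4833 pos [525.9 -72.6  82.9] w 23.4 F [-0.1 -0.1 -2.1]
dp [ 0.3158  1.4448 -0.2859] turn [-0.0003  0.0019  0.0069] deg [-0.05  0.34  1.24]
```

Request:
{"name": "jog_arm", "arguments": {"steps": [{"dp": [0.1, 0.4, 0], "turn": [0, 0.001, 0.004], "claw": 0}, {"dp": [0.16, 0.75, 0], "turn": [0, 0.001, 0.004], "claw": 0}, {"dp": [0.16, 0.75, 0], "turn": [0, 0.001, 0.004], "claw": 0}]}}

```text
t: 13.73
ee_pos: [539.2, -9.8, 82.1]
orientation: [-1.305, 1.039, -1.041]
ft_force: [-0.5, 0.1, -2.2]
width: 23.6
```

Request:
{"name": "jog_arm", "arguments": {"steps": [{"dp": [0.1, 0.4, -0.1], "turn": [0, 0.001, 0.003], "claw": 0}, {"dp": [0.15, 0.66, -0.3], "turn": [0, 0.001, 0.003], "claw": 0}, {"dp": [0.15, 0.66, -0.3], "turn": [0, 0.001, 0.003], "claw": 0}, {"dp": [0.15, 0.66, -0.3], "turn": [0, 0.001, 0.003], "claw": 0}]}}

```text
t: 14.07
ee_pos: [550.2, 43.0, 56.7]
orientation: [-1.314, 1.034, -1.029]
ft_force: [-1.2, 0.6, -1.7]
width: 23.9
```

```bash
python3 go.py 551.2 43 10 -76.6
```

```text
t 14.0667 pos [550.2  43.   56.7] w 23.9 F [-1.2  0.6 -1.7]
dp [ 0.0129 -0.     -0.5837] turn [-0.0003 -0.001  -0.0015] deg [-0.06 -0.19 -0.27]
```

Request:
{"name": "jog_arm", "arguments": {"steps": [{"dp": [0.013, 0, -0.2], "turn": [0, -0.001, -0.0015], "claw": 0}, {"dp": [0.013, 0, -0.45], "turn": [0, -0.001, -0.0015], "claw": 0}, {"dp": [0.013, 0, -0.61], "turn": [0, -0.001, -0.0015], "claw": 0}, {"dp": [0.013, 0, -0.61], "turn": [0, -0.001, -0.0015], "claw": 0}, {"dp": [0.013, 0, -0.61], "turn": [0, -0.001, -0.0015], "claw": 0}]}}

```text
t: 14.48
ee_pos: [550.6, 42.0, 7.5]
orientation: [-1.311, 1.038, -1.034]
ft_force: [0.1, -0.0, -1.9]
width: 23.5
```

```bash
python3 go.py 551.2 43 -11 -76.6; python3 - <<'E'
from h import *
d,o=snap("wrist","w9.png")
s=cv2.resize(d["img"][120:320,200:440],None,fx=3,fy=3,interpolation=cv2.INTER_CUBIC); cv2.imwrite("pics/w9c.png",s[:,:,::-1])
# predicted stud centres (case frame) for nest at 551.2,43.2 yaw13.4
a=np.radians(13.4); X=np.array([np.cos(a),np.sin(a)]); Y=np.array([-X[1],X[0]])
for cx,cy in((52,0),(37,18.5),(37,-18.5)):
    p=np.array([551.2,43.3])+X*cx+Y*cy; print(cx,cy,proj(d,[[*p,12]],o).round(1))
E
```

```text
t 14.4833 pos [550.6  42.    7.5] w 23.5 F [ 0.1 -0.  -1.9]
dp [ 0.0072  0.0125 -0.2314] turn [-0.0003 -0.0006  0.0003] deg [-0.05 -0.1   0.06]
52 0 [[316.  158.8]]
37 18.5 [[283.3 185.3]]
37 -18.5 [[348.8 185.2]]
```

View pics/w9c.png

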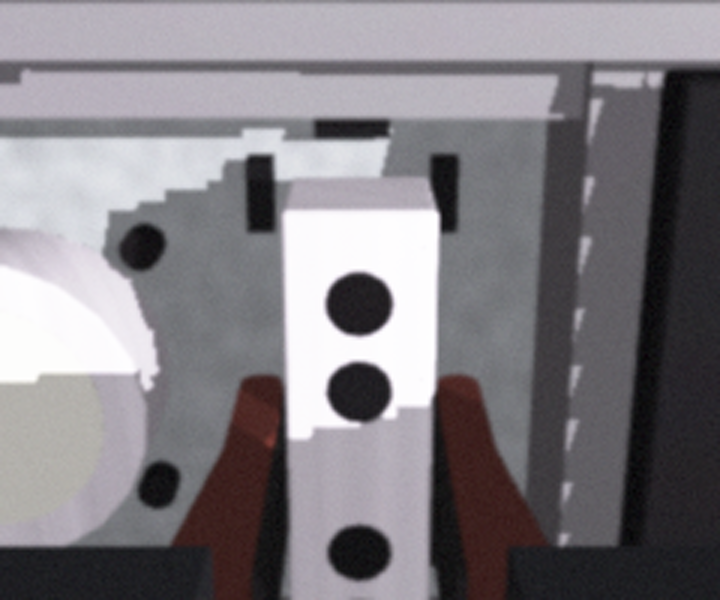

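Request:
{"name": "jog_arm", "arguments": {"steps": [{"dp": [0.01, 0.006, -0.07], "turn": [0, -0.0006, 0], "claw": 0}, {"dp": [0.01, 0.006, -0.14], "turn": [0, -0.0006, 0], "claw": 0}, {"dp": [0.01, 0.006, -0.21], "turn": [0, -0.0006, 0], "claw": 0}, {"dp": [0.01, 0.006, -0.21], "turn": [0, -0.0006, 0], "claw": 0}, {"dp": [0.01, 0.006, -0.21], "turn": [0, -0.0006, 0], "claw": 0}]}}

```text
t: 14.95
ee_pos: [551.8, 42.8, -8.9]
orientation: [-1.309, 1.035, -1.036]
ft_force: [0.3, 0.3, -1.9]
width: 23.5
```

```bash
python3 go.py 551.4 42.5 -11 -76.6
```

```text
t 14.95 pos [551.8  42.8  -8.9] w 23.5 F [ 0.3  0.3 -1.9]
dp [-0.0052 -0.0034 -0.0257] turn [-0.0003  0.0003  0.0002] deg [-0.05  0.05  0.03]
```

Request:
{"name": "jog_arm", "arguments": {"steps": [{"dp": [-0.005, -0.003, -0.015], "turn": [0, 0, 0], "claw": 0}, {"dp": [-0.005, -0.003, -0.023], "turn": [0, 0, 0], "claw": 0}, {"dp": [-0.005, -0.003, -0.023], "turn": [0, 0, 0], "claw": 0.41}, {"dp": [-0.005, -0.003, -0.023], "turn": [0, 0, 0], "claw": 0.41}, {"dp": [-0.005, -0.003, -0.023], "turn": [0, 0, 0], "claw": 0.41}, {"dp": [-0.005, -0.003, -0.023], "turn": [0, 0, 0], "claw": 0.41}, {"dp": [-0.005, -0.003, -0.023], "turn": [0, 0, 0], "claw": 0.41}]}}

```text
t: 15.53
ee_pos: [551.6, 42.5, -10.7]
orientation: [-1.309, 1.035, -1.036]
ft_force: [-0.4, -0.0, 0.9]
width: 36.1
```

Request:
{"name": "jog_arm", "arguments": {"steps": [{"dp": [0, 0, 0.2], "turn": [0, 0, 0], "claw": 0.41}, {"dp": [0, 0, 0.5], "turn": [0, 0, 0], "claw": 0.41}, {"dp": [0, 0, 0.95], "turn": [0, 0, 0], "claw": 0.41}, {"dp": [0, 0, 0.95], "turn": [0, 0, 0], "claw": 0.41}]}}

```text
t: 15.87
ee_pos: [555.3, 42.8, 70.5]
orientation: [-1.303, 1.029, -1.04]
ft_force: [1.0, 0.1, 0.3]
width: 36.3
```

Request:
{"name": "jog_arm", "arguments": {"steps": [{"dp": [0, -0.3, 0.4], "turn": [0, 0, 0.035], "claw": 0.41}, {"dp": [0, -0.6, 0.7], "turn": [0, 0, 0.07], "claw": 0.41}, {"dp": [0, -0.8, 0.7], "turn": [0, 0, 0.11], "claw": 0.41}, {"dp": [0, -0.8, 0.7], "turn": [0, 0, 0.15], "claw": 0.41}, {"dp": [0, -0.8, 0.7], "turn": [0, 0, 0.19], "claw": 0.41}, {"dp": [0, -0.8, 0.7], "turn": [0, 0, 0.23], "claw": 0.41}, {"dp": [0, -0.8, 0.7], "turn": [0, 0, 0.27], "claw": 0.41}, {"dp": [0, -0.8, 0.7], "turn": [0, 0, 0.31], "claw": 0.41}, {"dp": [0, -0.8, 0.7], "turn": [0, 0, 0.35], "claw": 0.41}, {"dp": [0, -0.8, 0.7], "turn": [0, 0, 0.39], "claw": 0.41}, {"dp": [0, -0.8, 0.7], "turn": [0, 0, 0.43], "claw": 0.41}, {"dp": [0, -0.8, 0.7], "turn": [0, 0, 0.47], "claw": 0.41}]}}

```text
t: 16.87
ee_pos: [555.2, -21.2, 126.3]
orientation: [-1.559, -0.109, 0.109]
ft_force: [-0.4, 0.2, 0.3]
width: 35.8
```

```bash
python3 go.py 560 0 150 13.4; python3 - <<'E'
from h import *
d,o=snap("wrist","w10.png")
E
```

```text
t 16.8667 pos [555.2 -21.2 126.3] w 35.8 F [-0.4  0.2  0.3]
dp [0.0599 0.2656 0.2965] turn [-0.003  -0.0003  0.0303] deg [-0.54 -0.05  5.46]
```

View pics/w10.png

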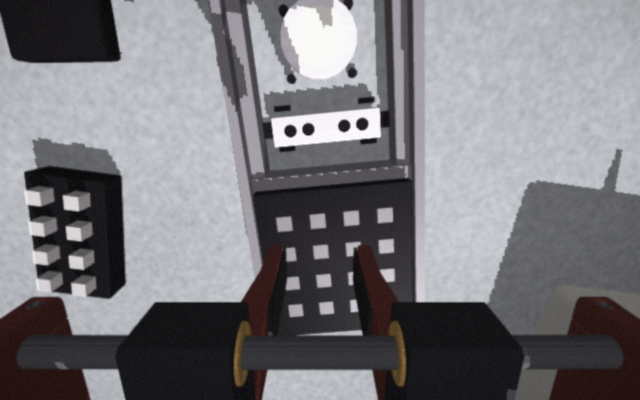

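```bash
python3 - <<'E'
from h import *
d,o=load("w10.png"); P=cloud(d,o)
print("disc z",np.nanmedian(P[25:65,305:340,2]), [np.nanmedian(P[v-3:v+4,u-3:u+4,2]).round(1) for u,v in((300,40),(340,40),(320,20),(320,65))])
print("bar z",[np.nanmedian(P[v-3:v+4,u-2:u+3,2]).round(1) for u,v in((280,131),(326,126),(374,123))])
a=np.radians(13.4); X=np.array([np.cos(a),np.sin(a)]); Y=np.array([-X[1],X[0]])
bn=np.array([551.3,42.8]); O=bn-34.5*Y; print("case origin",O)
tocase=lambda p:np.c_[(p[:,:2]-O)@X,(p[:,:2]-O)@Y].round(1)
print("front edge",tocase(cast(d,[[262,191],[335,186],[405,181]],53,o)))
hsv=cv2.cvtColor(d["img"],cv2.COLOR_RGB2HSV)
m=((d["img"].min(2)>120)).astype(np.uint8); m[:200]=0; m[330:]=0; m[:,:262]=0; m[:,:]*=1; m[:,400:]=0
n,l,s,c=cv2.connectedComponentsWithStats(m)
for i in range(1,n):
    if 100<s[i,4]<400: print(c[i].round(0),s[i,4],tocase(cast(d,[c[i]],53,o)))
d,o=load("top0.png")
print("top: plate edges", tocase(cast(d,[[330,170]],53)))
d,o=snap("top","top1.png")
g=d["img"].max(2); m=(g<45).astype(np.uint8); m[:140]=0;m[205:]=0;m[:,:295]=0;m[:,360:]=0
m=cv2.morphologyEx(m,cv2.MORPH_CLOSE,np.ones((7,7)))
ct=max(cv2.findContours(m,cv2.RETR_EXTERNAL,cv2.CHAIN_APPROX_NONE)[0],key=len).reshape(-1,2)
p=tocase(cast(d,ct,53)); print(p.min(0),p.max(0))
E
```

```text
disc z 30.14865535228091 [np.float64(30.0), np.float64(30.1), np.float64(30.5), np.float64(30.3)]
bar z [np.float64(29.7), np.float64(29.8), np.float64(30.0)]
case origin [559.29530267   9.2392322 ]
front edge [[-56.7 -10.2]
 [  2.5 -11.7]
 [ 58.9 -12.9]]
[385. 215.] 213 [[ 41.7 -40.2]]
[351. 218.] 210 [[ 13.5 -40.1]]
[317. 221.] 203 [[-14.4 -40. ]]
[284. 224.] 195 [[-42.4 -39.9]]
[386. 246.] 206 [[ 41.6 -68.2]]
[351. 247.] 130 [[ 11.9 -66.8]]
[320. 251.] 192 [[-14.6 -68. ]]
[291. 254.] 114 [[-40.3 -68. ]]
[388. 274.] 158 [[ 42.5 -95.6]]
[323. 280.] 181 [[-14.6 -96. ]]
[292. 283.] 155 [[-42.2 -96.3]]
[326. 308.] 165 [[ -14.7 -124.1]]
[295. 310.] 155 [[ -42.8 -124.1]]
top: plate edges [[  0.8 -95.8]]
[ -77.8 -149.8] [  45.5 -118. ]
```

View pics/top1.png

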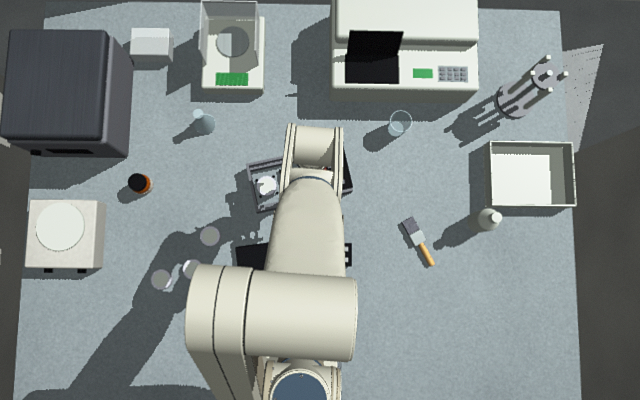

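Request:
{"name": "jog_arm", "arguments": {"steps": [{"dp": [0.28, -0.4, 0], "turn": [-0.003, 0, 0.03], "claw": 1}, {"dp": [0.28, -0.88, 0], "turn": [-0.003, 0, 0.03], "claw": 1}, {"dp": [0.28, -0.88, 0], "turn": [-0.003, 0, 0.03], "claw": 1}]}}

```text
t: 17.22
ee_pos: [578.8, -96.2, 126.4]
orientation: [-1.566, -0.174, 0.173]
ft_force: [0.3, 0.5, -0.0]
width: 52.4
```

Request:
{"name": "jog_arm", "arguments": {"steps": [{"dp": [0.28, -0.4, 0], "turn": [0, 0, 0], "claw": 1}, {"dp": [0.28, -0.88, 0], "turn": [0, 0, 0], "claw": 1}, {"dp": [0.28, -0.88, 0], "turn": [0, 0, 0], "claw": 1}, {"dp": [0.28, -0.88, 0], "turn": [0, 0, 0], "claw": 1}, {"dp": [0.28, -0.88, 0], "turn": [0, 0, 0], "claw": 1}]}}

```text
t: 17.63
ee_pos: [600.5, -166.1, 126.0]
orientation: [-1.565, -0.171, 0.172]
ft_force: [-1.0, -0.3, 0.7]
width: 85.5
```

```bash
python3 go.py 599.9 -161 60 13.4
```

```text
t 17.6333 pos [ 600.5 -166.1  126. ] w 85.5 F [-1.  -0.3  0.7]
dp [-0.0075  0.0637 -0.8245] turn [ 0.0004 -0.0001  0.005 ] deg [ 0.07 -0.01  0.89]
```

Request:
{"name": "jog_arm", "arguments": {"steps": [{"dp": [0, 0, -0.3], "turn": [0, 0, 0.005], "claw": 1}, {"dp": [0, 0, -0.75], "turn": [0, 0, 0.005], "claw": 1}, {"dp": [0, 0, -0.9], "turn": [0, 0, 0.005], "claw": 1}, {"dp": [0, 0, -0.9], "turn": [0, 0, 0.005], "claw": 1}, {"dp": [0, 0, -0.9], "turn": [0, 0, 0.005], "claw": 1}]}}

```text
t: 18.05
ee_pos: [600.0, -165.0, 53.8]
orientation: [-1.563, -0.182, 0.186]
ft_force: [-0.2, 0.1, 0.1]
width: 87.7
```

```bash
python3 go.py 600.5 -166.1 20 13.4
```

```text
t 18.05 pos [ 600.  -165.    53.8] w 87.7 F [-0.2  0.1  0.1]
dp [ 0.0057 -0.0141 -0.4226] turn [ 0.0002 -0.0006 -0.0002] deg [ 0.03 -0.11 -0.03]
```

Request:
{"name": "jog_arm", "arguments": {"steps": [{"dp": [0.006, -0.014, -0.2], "turn": [0, -0.0006, 0], "claw": 1}, {"dp": [0.006, -0.014, -0.42], "turn": [0, -0.0006, 0], "claw": 1}, {"dp": [0.006, -0.014, -0.42], "turn": [0, -0.0006, 0], "claw": 1}, {"dp": [0.006, -0.014, -0.42], "turn": [0, -0.0006, 0], "claw": 1}, {"dp": [0.006, -0.014, -0.42], "turn": [0, -0.0006, 0], "claw": 1}]}}

```text
t: 18.47
ee_pos: [601.7, -166.2, 22.0]
orientation: [-1.564, -0.186, 0.183]
ft_force: [0.3, -0.7, -0.6]
width: 87.8
```

```bash
python3 go.py 600.5 -166.1 20 13.4; python3 - <<'E'
from h import *
d,o=snap("wrist","w11.png"); P=cloud(d,o); Rt=R.from_rotvec(o["orientation"]).as_matrix(); L=(P-o["ee_pos"])@Rt
for v in range(242,252,2): print(v,[L[v,u].round(1).tolist() for u in (232,236,404,408)])
d,o=snap("scene","s3.png")
u,v=proj(d,[o["ee_pos"]])[0].astype(int); v=max(v,75); P=cloud(d)
s=cv2.resize(d["img"][v-75:v+75,u-100:u+100],None,fx=4,fy=4,interpolation=cv2.INTER_CUBIC); cv2.imwrite("pics/s3c.png",s[:,:,::-1])
E
```

```text
t 18.4667 pos [ 601.7 -166.2   22. ] w 87.8 F [ 0.3 -0.7 -0.6]
dp [-0.0145  0.0011 -0.0245] turn [ 0.0004  0.0006 -0.0002] deg [ 0.06  0.11 -0.03]
242 [[-60.3, 21.2, -8.4], [-57.8, 21.7, -8.6], [57.1, 22.0, -8.7], [59.9, 22.2, -8.8]]
244 [[-60.9, 22.6, -10.5], [-58.0, 22.1, -10.3], [57.2, 21.9, -10.2], [60.0, 22.1, -10.3]]
246 [[-46.6, -27.2, 10.8], [-58.1, 22.1, -11.8], [57.3, 22.1, -11.8], [46.2, -25.8, 10.2]]
248 [[-46.2, -29.0, 10.4], [-44.9, -26.3, 9.2], [43.8, -27.3, 9.7], [45.2, -29.5, 10.7]]
250 [[-46.0, -30.1, 9.8], [-44.2, -29.1, 9.4], [43.5, -28.5, 9.1], [44.8, -31.2, 10.3]]
```

View pics/w11.png

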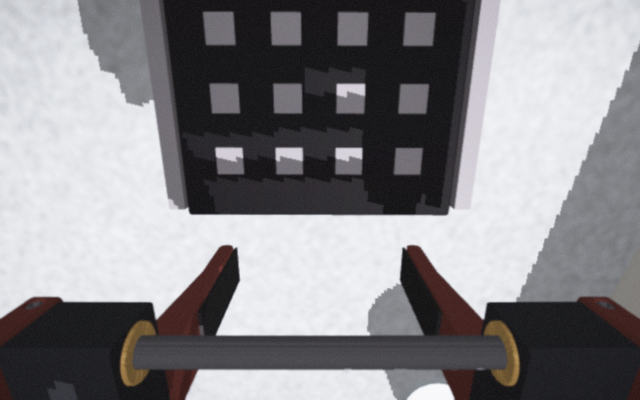

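View pics/s3c.png

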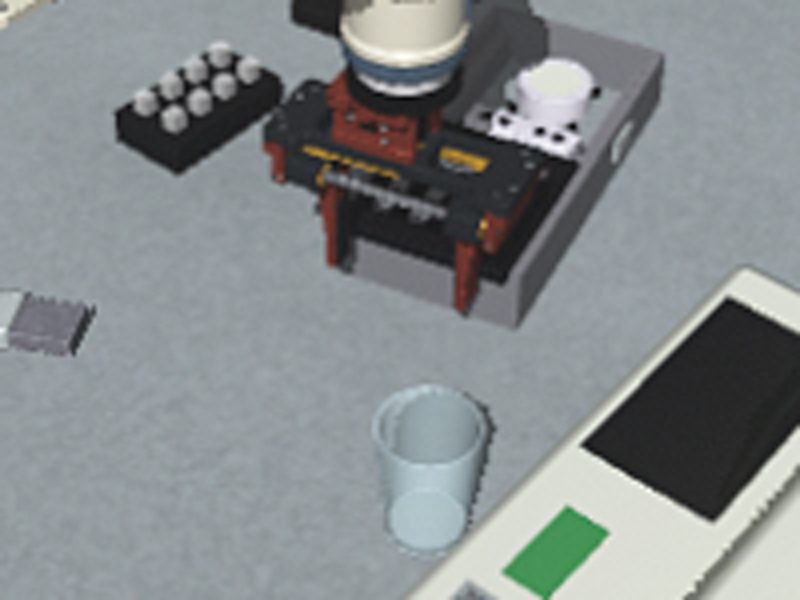

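Request:
{"name": "jog_arm", "arguments": {"steps": [{"dp": [-0.01, 0, -0.025], "turn": [0, 0.0006, 0], "claw": 1}, {"dp": [-0.03, 0.06, -0.025], "turn": [0, 0.0006, 0], "claw": 1}, {"dp": [-0.045, 0.12, -0.025], "turn": [0, 0.0006, 0], "claw": 1}, {"dp": [-0.06, 0.18, -0.025], "turn": [0, 0.0006, 0], "claw": 1}, {"dp": [-0.06, 0.18, -0.025], "turn": [0, 0.0006, 0], "claw": 1}]}}

```text
t: 18.98
ee_pos: [596.3, -150.8, 19.9]
orientation: [-1.564, -0.184, 0.185]
ft_force: [-0.3, -0.3, -0.5]
width: 88.0
```

```bash
cat > g2.py <<'E'
import subprocess,sys
from h import *
a=np.radians(13.4); X=np.array([np.cos(a),np.sin(a)]); Y=np.array([-X[1],X[0]]); O=np.array([559.3,9.2])
o=ctrl.get_obs(); r=o["ee_pos"][:2]-O; print("case xy",(r@X).round(1),(r@Y).round(1),"Fcase",(o["ft_force"][:2]@X).round(1),(o["ft_force"][:2]@Y).round(1))
p=O+Y*float(sys.argv[1]); subprocess.run(["python3","go.py",str(p[0]),str(p[1]),"20","13.4"])
E
python3 g2.py -130
```

```text
t 18.9833 pos [ 596.3 -150.8   19.9] w 88.0 F [-0.3 -0.3 -0.5]
dp [-0.0861  0.4187  0.0019] turn [ 0.0003 -0.0001 -0.0004] deg [ 0.05 -0.02 -0.07]
case xy -1.1 -164.2 Fcase -0.4 -0.2
```

Request:
{"name": "jog_arm", "arguments": {"steps": [{"dp": [-0.015, 0.07, 0], "turn": [0, 0, 0], "claw": 1}, {"dp": [-0.03, 0.14, 0], "turn": [0, 0, 0], "claw": 1}, {"dp": [-0.045, 0.21, 0], "turn": [0, 0, 0], "claw": 1}, {"dp": [-0.06, 0.28, 0], "turn": [0, 0, 0], "claw": 1}, {"dp": [-0.072, 0.35, 0], "turn": [0, 0, 0], "claw": 1}, {"dp": [-0.086, 0.42, 0], "turn": [0, 0, 0], "claw": 1}, {"dp": [-0.086, 0.42, 0], "turn": [0, 0, 0], "claw": 1}]}}

```text
t: 19.57
ee_pos: [589.0, -115.9, 19.8]
orientation: [-1.563, -0.184, 0.186]
ft_force: [-0.3, -0.1, -0.7]
width: 87.8
```

```bash
python3 g2.py -95;python3 - <<'E'
from h import *
d,o=snap("wrist","w12.png")
E
```

```text
t 19.5667 pos [ 589.  -115.9   19.8] w 87.8 F [-0.3 -0.1 -0.7]
dp [-0.0965  0.4089  0.0025] turn [ 0.0001 -0.0003 -0.0006] deg [ 0.03 -0.05 -0.11]
case xy -0.1 -128.6 Fcase -0.3 -0.1
```

View pics/w12.png

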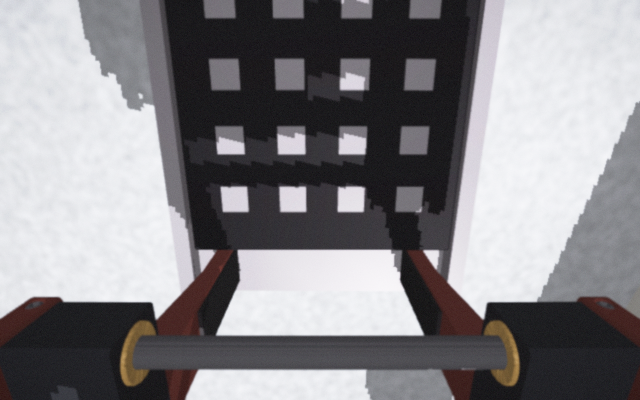

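```bash
cat > pl.py <<'E'
from h import *
import sys
a=np.radians(13.4); X=np.array([np.cos(a),np.sin(a)]); Y=np.array([-X[1],X[0]]); O=np.array([559.3,9.2])
tocase=lambda p:np.c_[(p[:,:2]-O)@X,(p[:,:2]-O)@Y].round(1)
d,o=load(sys.argv[1]); u=320
col=d["img"][:300,300:340].max(2).mean(1)
P=cloud(d,o)
e=float(sys.argv[2]); print("edge",tocase(cast(d,[[320,e]],53,o)), "tcp",tocase(o["ee_pos"][None]))
for v in range(int(e)-24,int(e)+8,4): print(v, P[v,300:340,2].mean().round(1), end=" ")
E
python3 pl.py w12.png 249
```

```text
edge [[  -0.5 -116.7]] tcp [[-1.000e-01 -1.286e+02]]
225 53.0 229 53.1 233 52.9 237 52.8 241 53.0 245 53.0 249 52.7 253 nan
```

Request:
{"name": "jog_arm", "arguments": {"steps": [{"dp": [-0.016, 0.07, 0], "turn": [0, 0, 0], "claw": 1}, {"dp": [-0.033, 0.14, 0], "turn": [0, 0, 0], "claw": 1}, {"dp": [-0.05, 0.21, 0], "turn": [0, 0, 0], "claw": 1}, {"dp": [-0.066, 0.28, 0], "turn": [0, 0, 0], "claw": 1}, {"dp": [-0.082, 0.35, 0], "turn": [0, 0, 0], "claw": 1}, {"dp": [-0.097, 0.41, 0], "turn": [0, 0, 0], "claw": 1}, {"dp": [-0.097, 0.41, 0.003], "turn": [0, 0, 0], "claw": 1}]}}

```text
t: 20.2
ee_pos: [580.7, -82.3, 19.8]
orientation: [-1.563, -0.184, 0.187]
ft_force: [-0.1, 0.1, 0.6]
width: 87.9
```

```bash
python3 g2.py -65
```

```text
t 20.2 pos [580.7 -82.3  19.8] w 87.9 F [-0.1  0.1  0.6]
dp [-0.0791  0.3533  0.002 ] turn [ 0.     -0.0006 -0.0008] deg [ 0.   -0.11 -0.15]
case xy -0.4 -94.0 Fcase -0.0 0.1
```

Request:
{"name": "jog_arm", "arguments": {"steps": [{"dp": [-0.014, 0.06, 0.002], "turn": [0, 0, 0], "claw": 1}, {"dp": [-0.027, 0.12, 0.002], "turn": [0, 0, 0], "claw": 1}, {"dp": [-0.04, 0.18, 0.002], "turn": [0, 0, 0], "claw": 1}, {"dp": [-0.054, 0.24, 0.002], "turn": [0, 0, 0], "claw": 1}, {"dp": [-0.067, 0.3, 0.002], "turn": [0, 0, 0], "claw": 1}, {"dp": [-0.08, 0.355, 0.002], "turn": [0, -0.0006, -0.0008], "claw": 1}, {"dp": [-0.08, 0.355, 0.002], "turn": [0, -0.0006, -0.0008], "claw": 1}]}}

```text
t: 20.78
ee_pos: [573.8, -52.9, 19.9]
orientation: [-1.563, -0.183, 0.184]
ft_force: [-0.7, -0.2, 0.3]
width: 87.8
```

```bash
python3 g2.py -40;python3 - <<'E'
from h import *
d,o=snap("wrist","w13.png")
E
python3 pl.py w13.png 249
```

```text
t 20.7833 pos [573.8 -52.9  19.9] w 87.8 F [-0.7 -0.2  0.3]
dp [-0.0653  0.2903  0.0011] turn [-0.0001 -0.0002 -0.0001] deg [-0.02 -0.03 -0.02]
case xy -0.3 -63.8 Fcase -0.7 -0.1
edge [[ -0.7 -52. ]] tcp [[ -0.3 -63.8]]
225 nan 229 55.0 233 nan 237 55.3 241 55.4 245 nan 249 55.6 253 nan
```

View pics/w13.png

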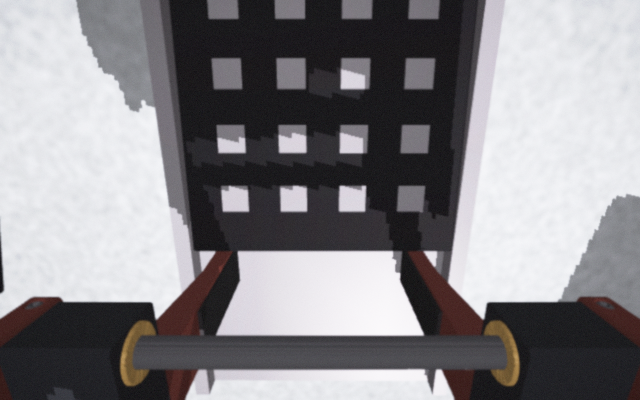

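Request:
{"name": "jog_arm", "arguments": {"steps": [{"dp": [-0.014, 0.06, 0], "turn": [0, 0, 0], "claw": 1}, {"dp": [-0.027, 0.12, 0], "turn": [0, 0, 0], "claw": 1}, {"dp": [-0.04, 0.18, 0], "turn": [0, 0, 0], "claw": 1}, {"dp": [-0.054, 0.24, 0], "turn": [0, 0, 0], "claw": 1}, {"dp": [-0.066, 0.29, 0], "turn": [0, 0, 0], "claw": 1}, {"dp": [-0.066, 0.29, 0], "turn": [0, 0, 0], "claw": 1}]}}

```text
t: 21.33
ee_pos: [568.3, -29.1, 19.9]
orientation: [-1.562, -0.184, 0.185]
ft_force: [-0.6, 0.3, -0.0]
width: 87.5
```

```bash
python3 g2.py -20
```

```text
t 21.3333 pos [568.3 -29.1  19.9] w 87.5 F [-0.6  0.3 -0. ]
dp [-0.0544  0.2354  0.0018] turn [-0.0002 -0.0003 -0.0004] deg [-0.03 -0.06 -0.08]
case xy -0.1 -39.3 Fcase -0.5 0.4
```

Request:
{"name": "jog_arm", "arguments": {"steps": [{"dp": [-0.014, 0.06, 0], "turn": [0, 0, 0], "claw": 1}, {"dp": [-0.027, 0.12, 0], "turn": [0, 0, 0], "claw": 1}, {"dp": [-0.04, 0.18, 0], "turn": [0, 0, 0], "claw": 1}, {"dp": [-0.054, 0.235, 0], "turn": [0, 0, 0], "claw": 1}, {"dp": [-0.054, 0.235, 0], "turn": [0, 0, 0], "claw": 1}]}}

```text
t: 21.75
ee_pos: [563.6, -9.4, 19.8]
orientation: [-1.562, -0.184, 0.186]
ft_force: [0.1, 0.2, 0.5]
width: 87.5
```

```bash
python3 g2.py -12;python3 - <<'E'
from h import *
d,o=snap("wrist","w14.png")
E
python3 pl.py w14.png 249
```

```text
t 21.75 pos [563.6  -9.4  19.8] w 87.5 F [0.1 0.2 0.5]
dp [-0.0189  0.0868  0.0023] turn [-0.0002 -0.0004 -0.0006] deg [-0.04 -0.08 -0.11]
case xy -0.1 -19.1 Fcase 0.1 0.1
edge [[-0.5 -7.3]] tcp [[ -0.1 -19.1]]
225 52.5 229 52.6 233 52.8 237 52.6 241 53.0 245 53.1 249 53.0 253 41.1
```

View pics/w14.png

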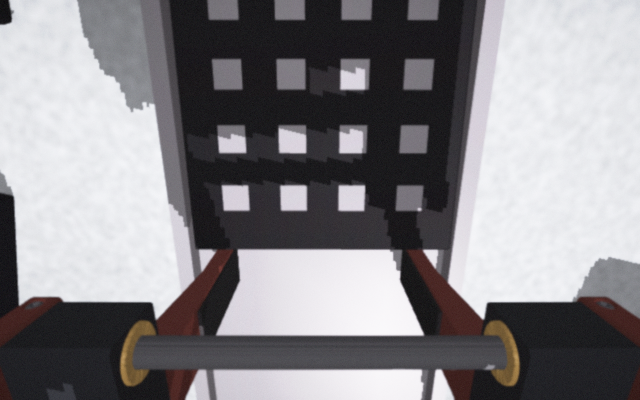

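Request:
{"name": "jog_arm", "arguments": {"steps": [{"dp": [-0.007, 0.03, 0.002], "turn": [0, 0, 0], "claw": 1}, {"dp": [-0.014, 0.06, 0.002], "turn": [0, 0, 0], "claw": 1}, {"dp": [-0.019, 0.085, 0.002], "turn": [0, 0, 0], "claw": 1}, {"dp": [-0.019, 0.085, 0.002], "turn": [0, 0, 0], "claw": 1}]}}

```text
t: 22.13
ee_pos: [562.2, -2.6, 20.0]
orientation: [-1.562, -0.184, 0.186]
ft_force: [-0.3, 0.3, -0.4]
width: 88.0
```

```bash
python3 g2.py -10;python3 - <<'E'
from h import *
d,o=snap("wrist","w15.png")
E
python3 pl.py w15.png 249
```

```text
t 22.1333 pos [562.2  -2.6  20. ] w 88.0 F [-0.3  0.3 -0.4]
dp [-0.0067  0.0264 -0.0006] turn [-0.0002 -0.0004 -0.0006] deg [-0.04 -0.07 -0.12]
case xy 0.0 -12.2 Fcase -0.2 0.3
edge [[-0.4 -0.5]] tcp [[  0.  -12.2]]
225 48.0 229 48.0 233 48.0 237 48.0 241 47.9 245 47.7 249 40.9 253 41.0
```

View pics/w15.png

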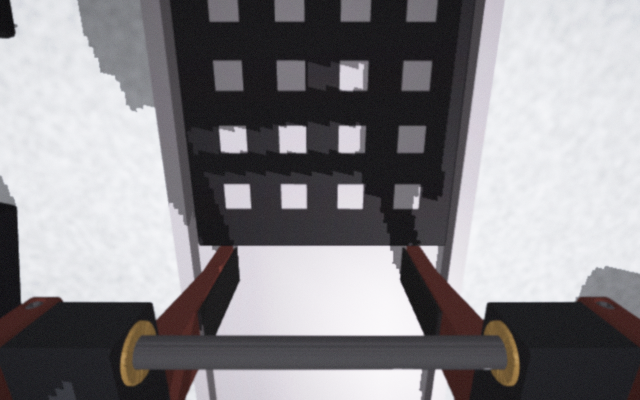

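The plate top now reads 48.0, so it has dropped. I'll back off, lift clear and check.

Request:
{"name": "jog_arm", "arguments": {"steps": [{"dp": [0.03, -0.12, 0], "turn": [0, 0, 0], "claw": 1}, {"dp": [0.06, -0.25, 0.05], "turn": [0, 0, 0], "claw": 1}, {"dp": [0.06, -0.25, 0.5], "turn": [0, 0, 0], "claw": 1}, {"dp": [0.06, -0.25, 1], "turn": [0, 0, 0], "claw": 1}, {"dp": [0.06, -0.25, 1], "turn": [0, 0, 0], "claw": 1}]}}

```text
t: 22.6
ee_pos: [571.8, -24.4, 106.6]
orientation: [-1.564, -0.191, 0.177]
ft_force: [0.5, -0.1, 0.3]
width: 87.7
```

Request:
{"name": "jog_arm", "arguments": {"steps": [{"dp": [0, 0, 0.5], "turn": [0, 0, 0], "claw": 1}, {"dp": [0, 0, 1], "turn": [0, 0, 0], "claw": 1}, {"dp": [0, 0, 1], "turn": [0, 0, 0], "claw": 1}, {"dp": [0, 0, 1], "turn": [0, 0, 0], "claw": 1}]}}

```text
t: 22.93
ee_pos: [574.2, -25.5, 189.9]
orientation: [-1.565, -0.196, 0.171]
ft_force: [0.5, -0.2, -0.7]
width: 88.0
```

```bash
python3 - <<'E'
from h import *
d,o=snap("wrist","w16.png"); P=cloud(d,o)
a=np.radians(13.4); X=np.array([np.cos(a),np.sin(a)]); Y=np.array([-X[1],X[0]]); O=np.array([559.3,9.2])
print(o["ee_pos"],o["ft_force"])
for cy in (5,35,69,100,132):
    r=[]
    for cx in(-55,-28,0,28,55):
        p=O+X*cx+Y*cy; u,v=proj(d,[[*p,48]],o)[0].round().astype(int)
        r.append(float(np.nanmedian(P[v-2:v+3,u-2:u+3,2]).round(1)) if 2<v<398 and 2<u<638 else None)
    print(cy,r)
snap("scene","s4.png")
E
```

```text
[574.23825395 -25.47785785 189.9142135 ] [ 0.50697659 -0.16534708 -0.7205678 ]
5 [47.8, 48.0, 47.9, 47.9, 47.8]
35 [47.7, 47.9, 48.0, 47.9, 47.7]
69 [47.9, 47.8, 47.7, 47.7, 47.5]
100 [48.1, 47.9, 48.2, 48.2, 48.1]
132 [None, None, None, None, None]
```

View pics/w16.png

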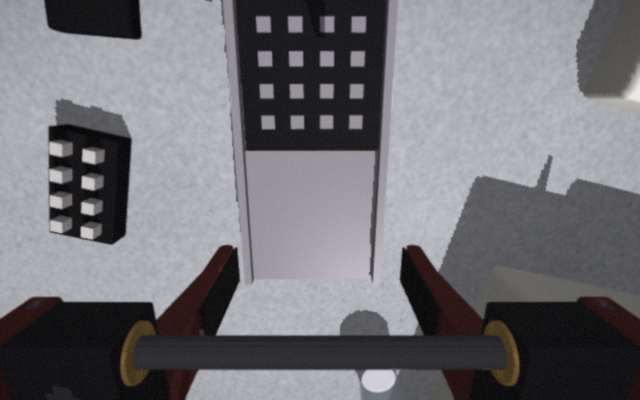

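View pics/s4.png

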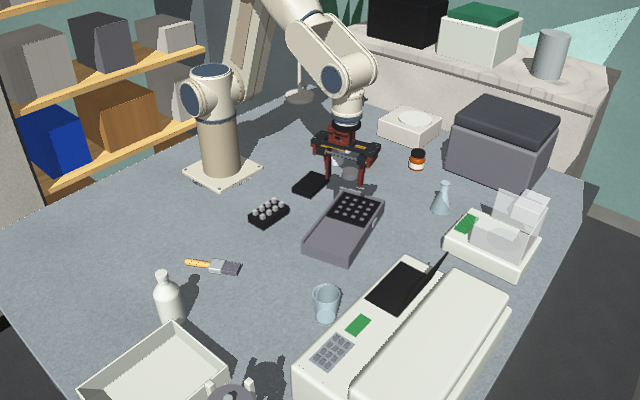

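The plate is seated at 48 mm, level across its whole face. The bystanders stand where they were and the arm is clear, so I'll hand in.

```bash
python3 -c "
from workcell import ctrl
print(ctrl.close_job())"
```

```text
the job is handed in; nothing more can be done
None
```

The job is done and handed in after about 23 s of robot time. The disc (the one farthest from the base) and the bar lie flat in their nests, and the plate was slid over them along the deck and dropped level against the end wall.

**Disc and bar:** before the plate went over them, their tops read 29.7–30.5 mm. The expected height is 30 mm, and both sat inside their studs.

**Plate:** after the push its top read 47.5–48.2 mm over the four-fifths of its length I could see, against 48 mm when seated. Its -y edge lies at about case y -0.5 mm, the nominal seat. The strip next to the end wall was out of view in the last picture, so I did not measure its height there.

**Forces and clearance:** the highest force I read between moves was about 5 N. At the end the gripper was clear and touching nothing. In the final pictures the glassware and the other loose things I could see stand where they were.

**Disagreement with the description:** the fingertips end about 25 mm short of the stated TCP. My first disc grasp therefore closed above the disc without touching it. Two cameras confirmed the difference, and I allowed for it in every later move.

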